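# Lay a tube block beside its neighbour with a spacer gap

### The job

Stand the orange spacer on the stand, flat against the free side of the aluminium tube block already lying there, then lay the loose tube block snug against the spacer and against the blue back fence, with its handle in line with the other's. Then take the spacer out and stand it upright on the bench, off the stand, leaving an even gap of the spacer's thickness between the blocks. Do not shift the first block or knock the yellow-lidded sample cup.

Things in the scene. Friction and masses are not known exactly. Their poses are not given: they have to be found in the camera images.
- stand: Fixed low stand lying on the bench: dark steel base plate 100 (x) x 260 (y) x 8 mm with two blue fences 20 mm high on it. Origin: centre of its underside. Its own +x points to the back fence (runs along y, 8 mm thick, inner face at x = +40 mm, top 28 mm above the bench), its +y to the end fence (inner face at y = +117 mm). Its position and yaw vary. The top of the base is at z = 8 mm.
- laid_block_center (a point): Centre (half-way up, 36 mm above its underside) of the tube block already on the stand, 0.6 kg, loose, lying in the corner of the two fences (up to 0.5 mm off each) with its axes parallel to the stand's. Aluminium body 70 x 70 x 40 mm with two rows of dark wells and a black bar handle on two posts: the bar is 12 mm (x) x 42 mm (y) x 20 mm high, centred on the block, 52 to 72 mm above the underside. Its free side is its -y face, 35 mm from the centre; z up.
- loose_block_center (a point): Centre (half-way up, 36 mm above its underside) of the loose tube block, about 0.42 kg, of the same size and shape as the other (70 x 70 x 40 mm body; bar handle 12 mm in x, 42 mm in y, 52 to 72 mm above the underside); starts standing on the bench at one side of the stand, the side varies. z up; a half turn about z makes no difference.
- spacer_center (a point): Centre (half-way up, 38 mm above its underside) of the orange plastic spacer, about 0.08 kg, which starts upright on the bench on the other side of the stand. Upright blade 60 mm (x) x 15 mm (y, the thickness that sets the gap) x 44 mm high, with a grip tab on top 30 mm (x) x 12 mm (y) that reaches from 44 to 76 mm above the underside, centred over the blade. z up; a half turn about z makes no difference.
- sample_cup_mid (a point): Centre (half-way up) of a bystander: white sample cup with a yellow lid, 49 mm in diameter, 60 mm high, loose, in front of the stand. Other bystanders are fixed: a tall microscope at the right (x 0.33 to 0.62 m, y below -0.38 m: keep arm and gripper clear), analyser and bottles at the back, tip box and centrifuge beyond y = 0.38 m at the left.

How it is judged:
By the outcome, as a careful person would: the job done as asked, in the order asked, and still so for the second after the job is handed in, with the robot touching nothing.
It also fails if it takes over 72 s, if anything falls off the work surface, if the arm or the gripper's body presses on something with over 40 N, if the wrist force passes 120 N, or if a joint passes its speed limit or range.

### The arm

A 7-joint arm with a two-finger parallel gripper is mounted at the origin on a cart in front of the work surface, level with it; the furniture and walls round the work are solid. World frame = base frame: x ahead of the robot, y to its left, z up, the work surface at z = 0. Lengths are in m, angles in rad, forces in N, time in s.
With the tool pointing down it reaches from about 0.425 to 0.925 m from the base axis. Payload 6.8 kg.
Tool frame: the origin (TCP) lies midway between the tips of the shut fingers; the grasp point (between the pads) lies 19 mm behind it; z points along the fingers, x is the direction in which the jaws open and shut, and the axes are right-handed (so a half turn about z gives the same grasp; the last joint's range is limited). The gripper opens to 85 mm and grips with 20 to 120 N. Pads are 22 mm wide; open, the fingers measure 114 mm over their backs; the gripper's body (76 mm by 85 mm) begins 54 mm behind the grasp point. The pads swing forward as they close: fully open they stand 13 mm farther back than shut.
Start: joints at [1.061, 0.477, 0.022, 1.555, -0.011, 1.109, -0.083], TCP at [0.264, -0.621, 0.231] pointing down, gripper open.
Joint ranges: [-2.96, 2.96], [-0.34, 2.1], [-1.41, 1.46], [0.24, 2.44], [-1.37, 4.51], [0.17, 1.92], [-2.96, 2.96]. Speed limits (rad/s): [2.39, 2.39, 3.14, 3.14, 3.14, 3.14, 3.14].

### API

Orientations are given as a rotation vector (axis times angle).
In Python, from bench import r gives the robot as it stands. The module is installed in compiled form; this text tells all that it offers.
- The arm moves only by the shell command python3 -m pendant 'ROWS' [OPENING] [FORCE]. ROWS is text: rows parted by semicolons, each of 4 numbers parted by spaces: the shift along the tool's x, y, z in cm, then the turn about the tool's z in degrees. A call has 1 to 8 rows; each row shifts and turns the pose as measured when the row begins, along the tool's axes as they then stand; what a row does not reach is not made up. A row lasts 1/12 s, in which the tool goes at most 41.7 mm and 7.16 degrees, less where a joint would pass 70% of its speed; a pose out of reach is approached as far as the arm can. A call with a gripper value outside its range is refused whole. OPENING is the closure in counts, from 0 (fully open) to 255 (shut), set as the call begins (- or left out, the last holds). The fingers move at their own pace and stop on an object; FORCE is the grip in N (left out, the last holds). Time passes only in rows, so rows that do not move let the fingers close. It gives the time, the measured TCP pose, the force and the opening at its end, in the units of the state.
- r.get_obs(): the state, without advancing time (a new reading comes with each control period).
- r.grab_frame(name): name is "side" or "top" or "wrist"; returns a dict with "color" (400x640x3 uint8, red, green, blue), "fx", "fy", "cx", "cy" (pixels), "dist_coeffs" ([k1, k2, p1, p2, k3] as OpenCV has them; the pictures are not rectified), "R" (3x3) and "t" (3): a world point X has camera coordinates R X + t; the wrist camera has in their place "hand_eye" (4x4, takes a point from camera to tool coordinates, whose origin is the TCP and whose axes are the tool frame's). Camera axes: x right, y down, z forward; pixel columns grow to the right and rows downward; lengths in m; the calibration is good to about 2 mm. A picture is of the moment at which its call begins: read the wrist's pose just before it. There is no depth.
- r.hand_in(): hands the job in, once; it reports no verdict.
The state is a dict: "clock": time; "joints": joint angles; "qvel": joint speeds; "tau": joint torques, N m; "tcp_pos": TCP position; "orientation": TCP orientation; "contact_force": force on the tool from outside, world axes, zero at the start; "moment": the same for the moment, N m; "grip_width": finger opening in m.
Only numpy, scipy, OpenCV 4.12 (cv2) and the standard library are available. Lean on these libraries where they do the work, as an engineer would, in place of code of your own. Each camera call takes 0.05 s, during which the arm holds its last target.

## Working session

There is one attempt and no reset: what is moved stays moved. The work goes in short steps, Python scripts to look and compute and a shell command to move; the robot and the scene stay as the last step left them, time stands still between calls to the robot, and variables do not carry over. Pictures are saved under pics/ and viewed, and the job is handed in when it is done.

```bash
mkdir -p pics; ls
python3 - <<'E'
from bench import r
import cv2
o=r.get_obs()
for k,v in o.items(): print(k,v)
for n in("side","top","wrist"):
    f=r.grab_frame(n); cv2.imwrite(f"pics/a_{n}.png",f["color"][:,:,::-1])
    print(n,{k:v for k,v in f.items() if k!="color"})
E
```

```text
pics
clock 0.0
joints [ 1.06091445  0.4777933   0.02235661  1.55646757 -0.01149789  1.10928784
 -0.08304832]
qvel [-0.00016634  0.00037321  0.00107569  0.00207682  0.00097164 -0.00122746
 -0.00288324]
tau [-7.36893326e-04 -5.96445608e+01  1.60724223e+00 -2.81193835e+01
  1.23265429e-02  9.34201526e-03  2.18103219e-05]
tcp_pos [ 0.26370698 -0.62070804  0.2303238 ]
orientation [-2.61935144e+00  1.73292898e+00  2.51198950e-03]
contact_force [ 0.33387389 -0.05362131  0.6228486 ]
moment [-0.04365974  0.0183164   0.03379886]
grip_width 0.08530139903769487
side {'fx': 379.39405072213566, 'fy': 379.39405072213566, 'cx': 322.7756274276921, 'cy': 198.82357352149478, 'dist_coeffs': array([-0.03662148,  0.        ,  0.        ,  0.        ,  0.        ]), 'R': array([[-0.99557246, -0.09382663,  0.00566005],
       [-0.05117149,  0.49048972, -0.86994328],
       [ 0.07884765, -0.86638121, -0.49311931]]), 't': array([0.50492987, 0.0768295 , 0.9447936 ])}
top {'fx': 387.76565942810925, 'fy': 387.76565942810925, 'cx': 311.3550374056854, 'cy': 209.2144188032201, 'dist_coeffs': array([-0.05200285,  0.        ,  0.        ,  0.        ,  0.        ]), 'R': array([[ 0.01569954, -0.99987044, -0.00355445],
       [-0.99062793, -0.01507182, -0.13575397],
       [ 0.13568281,  0.00565241, -0.9907362 ]]), 't': array([0.00565127, 0.49130089, 0.84071508])}
wrist {'fx': 287.7581894611031, 'fy': 287.7581894611031, 'cx': 315.8643910134524, 'cy': 198.93711124496542, 'dist_coeffs': array([-0.02629625,  0.        ,  0.        ,  0.        ,  0.        ]), 'hand_eye': array([[ 9.99999794e-01, -5.91713040e-06,  6.42335765e-04,
        -4.90865750e-04],
       [-1.88194525e-04,  9.53381672e-01,  3.01767051e-01,
        -7.57435499e-02],
       [-6.14176740e-04, -3.01767109e-01,  9.53381474e-01,
        -1.41825897e-01],
       [ 0.00000000e+00,  0.00000000e+00,  0.00000000e+00,
         1.00000000e+00]])}
```

View pics/a_top.png

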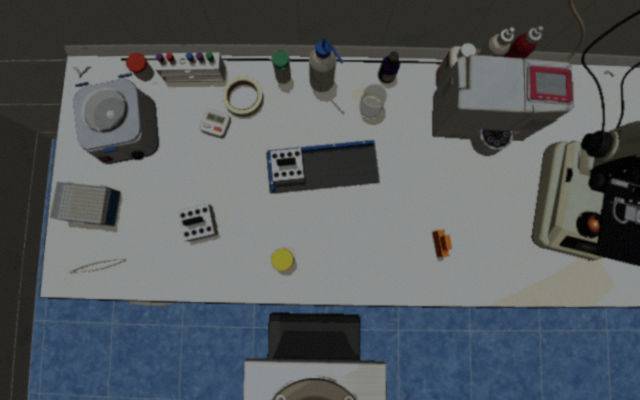

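View pics/a_side.png

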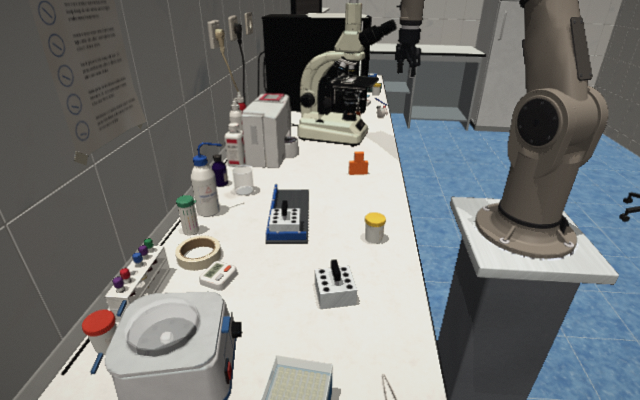

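View pics/a_wrist.png

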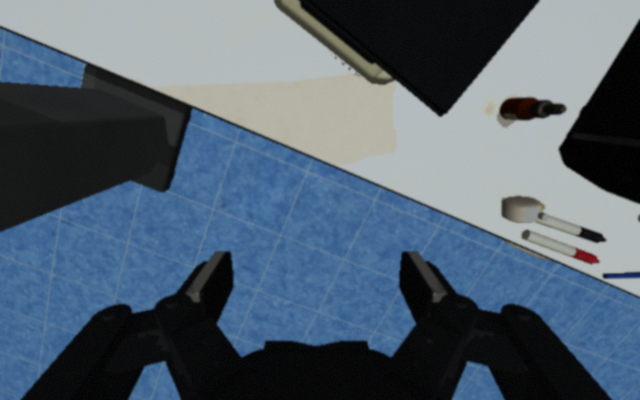

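The top view shows the laid block at (288,165) in the stand's left, +y corner. The loose block is at (197,222), the spacer at (443,243) and the cup at (282,260). I'll take rough positions from this view, then refine them with the wrist camera.

```bash
cat > h.py <<'E'
from bench import r
import cv2, numpy as np
from scipy.spatial.transform import Rotation as Ro
def grab(n,save=None):
    o=r.get_obs(); f=r.grab_frame(n)
    K=np.array([[f["fx"],0,f["cx"]],[0,f["fy"],f["cy"]],[0,0,1]]); f["K"]=K
    if n=="wrist":
        T=np.eye(4);T[:3,:3]=Ro.from_rotvec(o["orientation"]).as_matrix();T[:3,3]=o["tcp_pos"]
        C=T@f["hand_eye"]; f["Rwc"]=C[:3,:3]; f["c"]=C[:3,3]
    else:
        f["Rwc"]=f["R"].T; f["c"]=-f["R"].T@f["t"]
    if save: cv2.imwrite(f"pics/{save}.png",f["color"][:,:,::-1])
    return f
def rays(f,px):
    u=cv2.undistortPoints(np.array(px,float).reshape(-1,1,2),f["K"],f["dist_coeffs"]).reshape(-1,2)
    d=np.c_[u,np.ones(len(u))]@f["Rwc"].T
    return d
def plane(f,px,z):
    d=rays(f,px); return f["c"]+d*((z-f["c"][2])/d[:,2])[:,None]
def proj(f,P):
    R=f["Rwc"].T; p,_=cv2.projectPoints(np.array(P,float).reshape(-1,1,3),cv2.Rodrigues(R)[0],-R@f["c"],f["K"],f["dist_coeffs"]); return p.reshape(-1,2)
def tri(obs):
    A=np.zeros((3,3));b=np.zeros(3)
    for f,p in obs:
        d=rays(f,[p])[0];d/=np.linalg.norm(d);M=np.eye(3)-np.outer(d,d);A+=M;b+=M@f["c"]
    return np.linalg.solve(A,b)
def hsv(f): return cv2.cvtColor(f["color"],cv2.COLOR_RGB2HSV)
def blobs(m,amin=20):
    n,l,s,c=cv2.connectedComponentsWithStats(m.astype(np.uint8)); return sorted([(int(s[i,4]),c[i].round(1).tolist(),s[i,:4].tolist()) for i in range(1,n) if s[i,4]>=amin],reverse=True)
def tool():
    o=r.get_obs(); return np.array(o["tcp_pos"]),Ro.from_rotvec(o["orientation"]).as_matrix()
def togo(target,yaw=None):
    "cm in tool axes to the target TCP point; deg to put tool x along yaw (mod 180)"
    p,R=tool(); d=R.T@(np.array(target)-p)*100
    s="togo cm "+str(d.round(2))
    if yaw is not None:
        cur=np.degrees(np.arctan2(R[1,0],R[0,0])); dw=(yaw-cur+90)%180-90
        s+=f" turn {-dw:.2f} (tool x yaw {cur:.2f})"   # tool z down
        # remaining shift if turn done first
    print(s)
def where():
    o=r.get_obs();p,R=tool();print("t",round(o["clock"],2),"tcp",p.round(4),"xyaw",np.degrees(np.arctan2(R[1,0],R[0,0])).round(2),"zaxis",R[:,2].round(4),"F",np.round(o["contact_force"],1),"w",round(o["grip_width"],4),"q",np.round(o["joints"],2))
E
python3 - <<'E'
from h import *
where()
f=grab("top");H=hsv(f)
h,s,v=[H[...,i].astype(int) for i in range(3)]
for nm,m,z in [("orange",(h<16)&(s>160)&(v>90),.06),("yellow",(h>20)&(h<35)&(s>150)&(v>90),.06),("blue",(h>100)&(h<125)&(s>150)&(v>50),.028)]:
    for a,c,b in blobs(m)[:6]:
        if b[1]<280: print(nm,a,c,b,plane(f,[c],z)[0].round(3))
print(plane(f,[(268,151),(375,142),(379,183),(272,192)],0.008).round(3))
print(plane(f,[(197,222)],0.05).round(3),plane(f,[(288,165)],0.05).round(3))
E
python3 - <<'E'
import cv2
a=cv2.imread('pics/a_top.png')[120:280,170:470]
cv2.imwrite('pics/a_topz.png',cv2.resize(a,None,fx=2.6,fy=2.6,interpolation=cv2.INTER_CUBIC))
E
```

```text
t 0.15 tcp [ 0.2638 -0.6208  0.2305] xyaw -66.98 zaxis [-7.0e-04  1.2e-03 -1.0e+00] F [-0.   0.   0.7] w 0.0857 q [ 1.06  0.48  0.02  1.56 -0.01  1.11 -0.08]
orange 248 [135.4, 61.4] [127, 53, 18, 18] [0.833 0.433 0.06 ]
orange 128 [444.6, 242.5] [438, 231, 13, 25] [ 0.419 -0.277  0.06 ]
orange 45 [593.4, 223.9] [590, 219, 9, 10] [ 0.464 -0.617  0.06 ]
yellow 342 [281.9, 259.4] [272, 249, 21, 21] [0.378 0.075 0.06 ]
blue 179 [324.0, 47.3] [316, 39, 22, 17] [ 0.889 -0.011  0.028]
blue 66 [316.5, 147.1] [302, 145, 30, 5] [0.638 0.004 0.028]
blue 55 [348.3, 144.0] [336, 142, 26, 5] [ 0.646 -0.07   0.028]
blue 32 [110.1, 148.9] [105, 147, 11, 5] [0.628 0.491 0.028]
blue 28 [269.9, 171.8] [269, 164, 3, 17] [0.577 0.11  0.028]
[[ 0.633  0.119  0.008]
 [ 0.659 -0.136  0.008]
 [ 0.559 -0.144  0.008]
 [ 0.534  0.106  0.008]]
[[0.456 0.266 0.05 ]] [[0.588 0.067 0.05 ]]
```

View pics/a_topz.png

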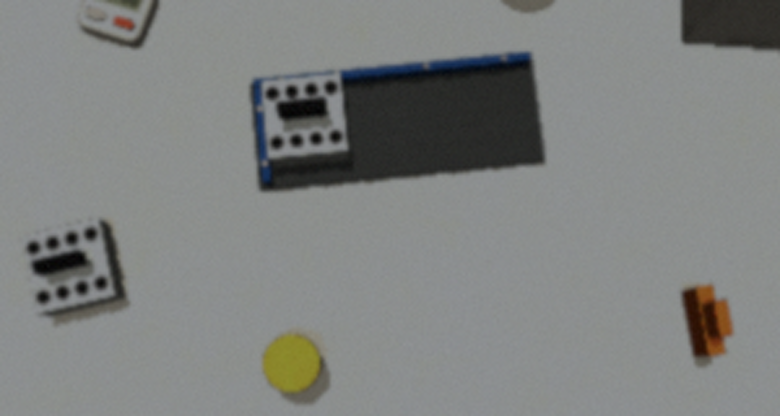

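```bash
python3 -m pendant '-3.4 -1.4 0 0;-3.4 -1.4 0 0;-3.4 -1.4 0 0;-3.4 -1.4 0 0;-3.4 -1.4 0 0;-3.4 -1.4 0 0;-3.4 -1.4 0 0'; python3 -c "
from h import *
where();togo([.42,-.277,.2],11)"
```

```text
clock: 0.78
tcp_pos: [0.2583, -0.36, 0.2266]
orientation: [2.61, -1.743, -0.004]
contact_force: [1.1, -0.1, 1.3]
grip_width: 0.0854
t 0.78 tcp [ 0.2583 -0.36    0.2266] xyaw -67.48 zaxis [-0.0035 -0.0011 -1.    ] F [ 1.1 -0.1  1.3] w 0.0854 q [ 0.87  0.1  -0.07  2.08  0.01  0.96 -0.38]
togo cm [ -1.47 -18.13   2.6 ] turn -78.48 (tool x yaw -67.48)
```

```bash
python3 -m pendant '-0.3 -4 0.5 0;-0.3 -4 0.5 0;-0.3 -4 0.5 0;-0.3 -4 .5 0;0 -1.5 0 -7;0 0 0 -7;0 0 0 -7;0 0 0 -7'; python3 -m pendant '0 0 0 -7;0 0 0 -7;0 0 0 -7;0 0 0 -7;0 0 0 -7;0 0 0 -7;0 0 0 -7'; python3 -c "
from h import *
where();togo([.42,-.277,.2],11); f=grab('wrist','b1')"
```

```text
clock: 1.45
tcp_pos: [0.4201, -0.2664, 0.2052]
orientation: [-2.96, 1.051, 0.005]
contact_force: [-1.0, -0.9, 0.0]
grip_width: 0.0853
clock: 2.03
tcp_pos: [0.42, -0.2652, 0.2044]
orientation: [-3.125, -0.299, 0.007]
contact_force: [0.4, -0.6, 0.0]
grip_width: 0.0854
t 2.03 tcp [ 0.42   -0.2652  0.2044] xyaw 10.92 zaxis [-0.0047  0.002  -1.    ] F [ 0.4 -0.6  0. ] w 0.0854 q [ 0.79  0.25 -0.41  1.98  0.12  0.95  0.51]
togo cm [-0.22  1.16  0.44] turn -0.08 (tool x yaw 10.92)
```

View pics/b1.png

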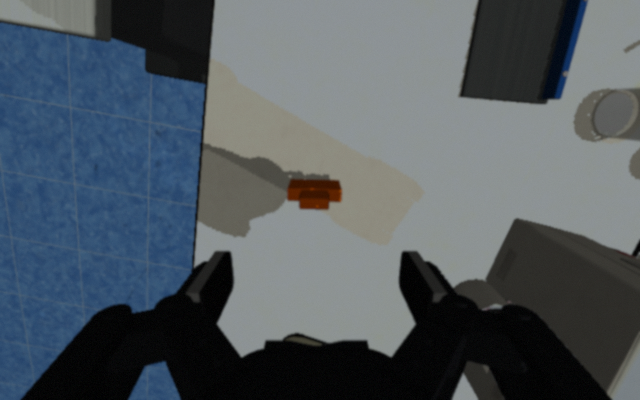

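Run:
```python
from h import *
a=cv2.imread('pics/b1.png')[165:225,270:360]
cv2.imwrite('pics/b1z.png',cv2.resize(a,None,fx=8,fy=8,interpolation=cv2.INTER_CUBIC))
a=cv2.imread('pics/b1.png')[0:120,440:640]
cv2.imwrite('pics/b1y.png',cv2.resize(a,None,fx=4,fy=4,interpolation=cv2.INTER_CUBIC))
```

```text
(no output)
```

View pics/b1z.png

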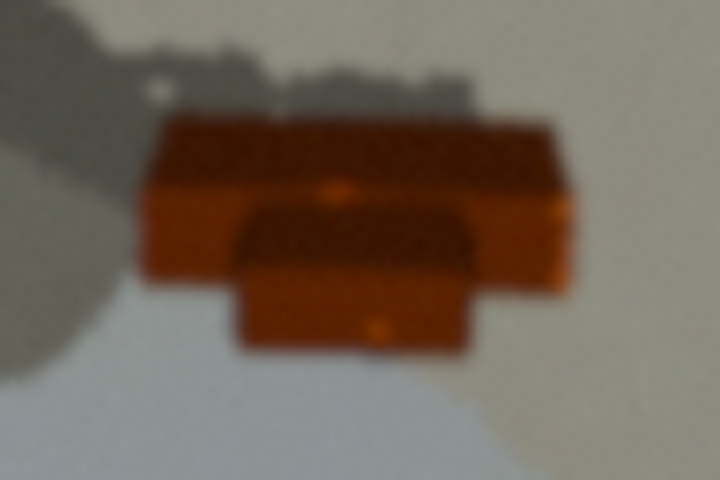

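Run:
```python
from h import *
f=grab('wrist')
def z2p(l): return [(270+(x+.5)/8-.5,165+(y+.5)/8-.5) for x,y in l]
b=plane(f,z2p([(143,187),(572,195),(568,292),(143,278)]),.044)
t=plane(f,z2p([(240,264),(470,268),(468,352),(240,350)]),.076)
for q in(b,t):
    print(q.mean(0).round(4),[np.linalg.norm(q[i]-q[(i+1)%4]).round(4) for i in range(4)],[np.degrees(np.arctan2(*(q[j]-q[i])[[1,0]])).round(1) for i,j in((0,1),(3,2))])
togo(list((b.mean(0)+t.mean(0))[:2]/2)+[.06],10)
```

```text
[ 0.4185 -0.2785  0.044 ] [np.float64(0.0584), np.float64(0.0139), np.float64(0.0586), np.float64(0.013)] [np.float64(10.3), np.float64(9.5)]
[ 0.4185 -0.2781  0.076 ] [np.float64(0.0283), np.float64(0.0109), np.float64(0.0284), np.float64(0.0112)] [np.float64(10.4), np.float64(10.9)]
togo cm [-0.33  1.29 14.44] turn 0.63 (tool x yaw 10.63)
```

```bash
python3 -m pendant '-0.3 1.3 2 0;0 0 3 0;0 0 3 0;0 0 2 0;0 0 1 0' 60; python3 -c "
from h import *
where();togo([.4185,-.2783,.047],10.2)"
```

```text
clock: 2.55
tcp_pos: [0.4226, -0.2816, 0.0946]
orientation: [3.127, 0.253, 0.007]
contact_force: [-1.2, -0.4, 1.0]
grip_width: 0.0653
t 2.55 tcp [ 0.4226 -0.2816  0.0946] xyaw 9.26 zaxis [ 0.0046 -0.0041 -1.    ] F [-1.2 -0.4  1. ] w 0.0653 q [ 0.76  0.41 -0.36  2.05  0.22  0.71  0.42]
togo cm [-0.37 -0.41  4.76] turn -0.94 (tool x yaw 9.26)
```

```bash
python3 -m pendant '-0.4 -0.4 1 -0.9;0 0 0 0;0 0 0 0'; python3 -c "
from h import *
where();togo([.4185,-.2783,.047],10.2);grab('wrist','b2')"
```

```text
clock: 2.8
tcp_pos: [0.4168, -0.2776, 0.0821]
orientation: [3.129, 0.265, 0.001]
contact_force: [0.8, 0.6, -0.1]
grip_width: 0.0653
t 2.8 tcp [ 0.4168 -0.2776  0.0821] xyaw 9.69 zaxis [ 5.0e-04 -1.8e-03 -1.0e+00] F [ 0.8  0.6 -0.1] w 0.0653 q [ 0.75  0.42 -0.35  2.07  0.23  0.68  0.42]
togo cm [0.15 0.09 3.51] turn -0.51 (tool x yaw 9.69)
```

View pics/b2.png

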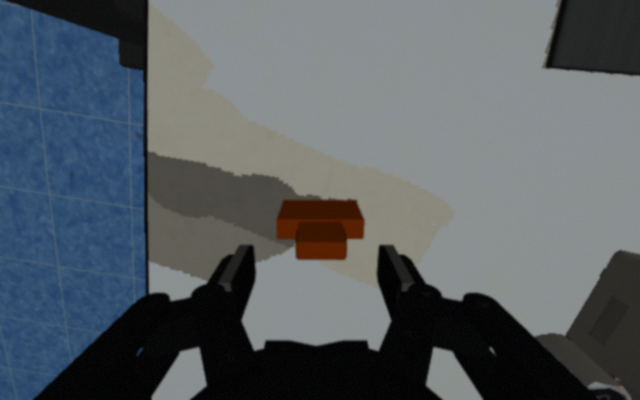

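The tab top is at (321,245), midway between the fingertips at about (316,265), which fits the measured offset. I'll descend and grip.

```bash
python3 -m pendant '0.15 0.1 1.5 -0.5;0 0 1.3 0;0 0 0.6 0;0 0 0 0'; python3 -c "
from h import *
where();togo([.4185,-.2783,.047],10.2)"
```

```text
clock: 3.18
tcp_pos: [0.4228, -0.2811, 0.0521]
orientation: [3.122, 0.27, 0.012]
contact_force: [0.4, 0.4, 1.0]
grip_width: 0.0651
t 3.18 tcp [ 0.4228 -0.2811  0.0521] xyaw 9.89 zaxis [ 0.0085 -0.0073 -0.9999] F [0.4 0.4 1. ] w 0.0651 q [ 0.73  0.48 -0.33  2.08  0.27  0.61  0.39]
togo cm [-0.38 -0.35  0.51] turn -0.31 (tool x yaw 9.89)
```

```bash
python3 -m pendant '-0.4 -0.35 0.45 -0.3;0 0 0 0;0 0 0 0'; python3 -c "
from h import *
where();togo([.4185,-.2783,.047],10.2)"
```

```text
clock: 3.43
tcp_pos: [0.4194, -0.2789, 0.0494]
orientation: [3.119, 0.277, 0.017]
contact_force: [0.6, -0.3, -0.4]
grip_width: 0.0653
t 3.43 tcp [ 0.4194 -0.2789  0.0494] xyaw 10.15 zaxis [ 0.0115 -0.0092 -0.9999] F [ 0.6 -0.3 -0.4] w 0.0653 q [ 0.73  0.48 -0.33  2.09  0.27  0.6   0.39]
togo cm [-0.08 -0.08  0.24] turn -0.05 (tool x yaw 10.15)
```

```bash
python3 -m pendant '-0.1 -0.1 0.25 0;0 0 0 0;0 0 0 0;0 0 0 0;0 0 0 0;0 0 0 0' 255 35; python3 -c "
from h import *
where();togo([.4185,-.2783,.047],10.2)"
```

```text
clock: 3.93
tcp_pos: [0.4186, -0.2785, 0.0481]
orientation: [3.118, 0.276, 0.019]
contact_force: [-0.4, -0.2, -0.8]
grip_width: 0.0299
t 3.93 tcp [ 0.4186 -0.2785  0.0481] xyaw 10.11 zaxis [ 0.0131 -0.0106 -0.9999] F [-0.4 -0.2 -0.8] w 0.0299 q [ 0.73  0.48 -0.33  2.1   0.28  0.59  0.38]
togo cm [-0.01 -0.03  0.11] turn -0.09 (tool x yaw 10.11)
```

```bash
python3 -m pendant '0 0 -2 0;0 0 -3.5 0;0 0 -4 0;0.5 -0.6 -4 0;2.4 -3 -3 0;2.4 -3 -1 0;2.4 -3 0 0;2.4 -3 0 0'; python3 -m pendant '2.4 -3 0 1;2.4 -3 0 1;2.4 -3 0 1;2.4 -3 0 1;0 -1 0 0;0 0 0 0;0 0 0 0';python3 -c "
from h import *
where();grab('wrist','c1')"
```

```text
clock: 4.6
tcp_pos: [0.489, -0.1439, 0.2258]
orientation: [3.121, 0.245, 0.012]
contact_force: [0.1, -0.8, -2.4]
grip_width: 0.0292
clock: 5.18
tcp_pos: [0.573, 0.0149, 0.2264]
orientation: [3.132, 0.149, 0.02]
contact_force: [-0.7, -1.1, -0.8]
grip_width: 0.0292
t 5.18 tcp [0.573  0.0149 0.2264] xyaw 5.44 zaxis [ 0.0131 -0.0058 -0.9999] F [-0.7 -1.1 -0.8] w 0.0292 q [ 0.29  0.36 -0.54  1.79  0.22  1.04 -0.23]
```

View pics/c1.png

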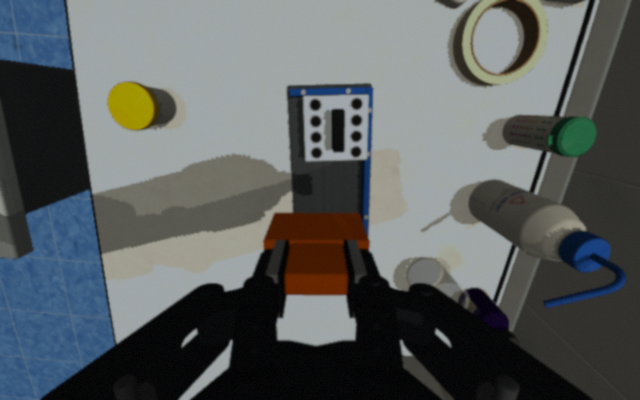

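The block, both fences and the cup are in view. The block top spans about (303-369, 94-161). I'll zoom in for its corners.

Run:
```python
from h import *
a=cv2.imread('pics/c1.png')[75:225,270:390]
a=cv2.convertScaleAbs(a,alpha=1.4)
cv2.imwrite('pics/c1z.png',cv2.resize(a,None,fx=4,fy=4,interpolation=cv2.INTER_CUBIC))
f=grab('wrist'); g=cv2.cvtColor(f['color'],cv2.COLOR_RGB2HSV)
m=((g[...,1]<60)&(g[...,2]>105)).astype(np.uint8); m[:80]=0;m[170:]=0;m[:,:298]=0;m[:,372:]=0
m=cv2.morphologyEx(m,cv2.MORPH_CLOSE,np.ones((3,3)))
cs,_=cv2.findContours(m,cv2.RETR_EXTERNAL,cv2.CHAIN_APPROX_NONE)
c=max(cs,key=cv2.contourArea);print(cv2.contourArea(c),cv2.boundingRect(c),cv2.minAreaRect(c))
```

```text
4145.5 (302, 88, 70, 82) ((336.4999694824219, 128.49998474121094), (80.99998474121094, 68.99998474121094), 90.0)
```

View pics/c1z.png

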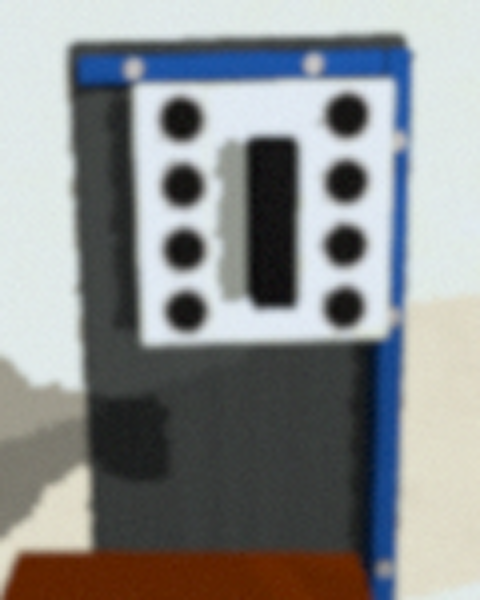

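```bash
cat >> h.py <<'E'
def wells(f,box,thr=70,amin=30,amax=400):
    x0,y0,x1,y1=box; g=cv2.cvtColor(f["color"],cv2.COLOR_RGB2GRAY)[y0:y1,x0:x1]
    n,l,s,c=cv2.connectedComponentsWithStats((g<thr).astype(np.uint8))
    out=[]
    for i in range(1,n):
        if amin<=s[i,4]<=amax and s[i,0]>0 and s[i,1]>0 and s[i,0]+s[i,2]<x1-x0 and s[i,1]+s[i,3]<y1-y0 and max(s[i,2],s[i,3])<1.5*min(s[i,2],s[i,3]):
            w=np.clip(thr+40-g.astype(float),0,None)*cv2.dilate((l==i).astype(np.uint8),np.ones((3,3))); yy,xx=np.mgrid[:g.shape[0],:g.shape[1]]
            out.append((x0+(w*xx).sum()/w.sum(),y0+(w*yy).sum()/w.sum()))
    return np.array(out)
E
python3 - <<'E'
from h import *
f=grab('wrist')
w=wells(f,(300,90,372,164),amin=20);print(w.round(1))
P=plane(f,w,.048);print(P.round(4).tolist(),P.mean(0).round(4))
def zp(l): return [(270+(x+.5)/4-.5,75+(y+.5)/4-.5) for x,y in l]
b=plane(f,zp([(132,84),(392,77),(386,341),(142,347)]),.048)
print(b.round(4).tolist(),b.mean(0).round(4),[np.linalg.norm(b[i]-b[(i+1)%4]).round(4) for i in range(4)])
ang=lambda v:np.degrees(np.arctan2(v[1],v[0])).round(2)
print([ang(b[1]-b[0]),ang(b[2]-b[3]),ang(b[0]-b[3])-90,ang(b[1]-b[2])-90])
fe=plane(f,zp([(373,346),(371,540),(408,60),(397,560)]),.028)
print(fe.round(4).tolist(),ang(fe[0]-fe[1])-90,ang(fe[2]-fe[3])-90)
pl=plane(f,zp([(76,90),(92,400),(97,545)]),.008); print(pl.round(4).tolist(), ang(pl[0]-pl[2])-90)
E
```

```text
[[356.9 101.4]
 [315.4 102.5]
 [356.7 117.9]
 [315.8 119.2]
 [316.2 135.2]
 [356.5 134.1]
 [316.7 150.8]
 [356.2 149.7]]
[[0.6088, 0.0994, 0.048], [0.5651, 0.0941, 0.048], [0.6108, 0.0826, 0.048], [0.5672, 0.0772, 0.048], [0.5692, 0.0604, 0.048], [0.6128, 0.0656, 0.048], [0.5713, 0.0435, 0.048], [0.6148, 0.0487, 0.048]] [0.59   0.0714 0.048 ]
[[0.5512, 0.0997, 0.048], [0.619, 0.1079, 0.048], [0.6275, 0.0384, 0.048], [0.5595, 0.0305, 0.048]] [0.5893 0.0691 0.048 ] [np.float64(0.0683), np.float64(0.07), np.float64(0.0685), np.float64(0.0697)]
[np.float64(6.85), np.float64(6.62), np.float64(6.819999999999993), np.float64(6.969999999999999)]
[[0.6279, 0.0333, 0.028], [0.636, -0.0278, 0.028], [0.6263, 0.1138, 0.028], [0.6452, -0.0338, 0.028]] 7.590000000000003 7.299999999999997
[[0.5335, 0.0977, 0.008], [0.5446, 0.0045, 0.008], [0.5496, -0.0446, 0.008]] 6.450000000000003
```

```bash
cat >> h.py <<'E'
C=np.array([.5895,.0692]); YAW=6.85
ex=np.array([np.cos(np.radians(YAW)),np.sin(np.radians(YAW))]); ey=np.array([-ex[1],ex[0]])
def rel():
    p,R=tool(); d=p[:2]-C; print("stand-frame rel. to block centre mm: x %.2f y %.2f z %.2f"%(d@ex*1e3,d@ey*1e3,p[2]*1e3))
E
python3 -c "
from h import *
where();rel();togo(list(C-.0465*ey)+[.08],YAW)"
```

```text
t 5.33 tcp [0.5725 0.0123 0.2264] xyaw 5.2 zaxis [ 0.0127 -0.0071 -0.9999] F [ 0.  -0.2 -0.3] w 0.0293 q [ 0.29  0.36 -0.53  1.79  0.22  1.04 -0.24]
stand-frame rel. to block centre mm: x -23.63 y -54.49 z 226.44
togo cm [ 2.16 -0.99 14.66] turn -1.65 (tool x yaw 5.20)
```

Run:
```python
from h import *
f=grab('wrist','c2')
w=wells(f,(295,80,372,164),amin=20);print(w.round(1))
P=plane(f,w,.048)[:,:2];print(len(P),P.mean(0).round(4))
# fit: principal yaw from column pairs
P=P[np.argsort(P@ex)];L=P[:4];Rr=P[4:]
for q in(L,Rr):
    v=np.polyfit(q[:,1],q[:,0],1)[0];print('yaw',np.degrees(np.arctan(-v)).round(2))
d=Rr.mean(0)-L.mean(0);print(np.degrees(np.arctan2(d[1],d[0])).round(2))
where()
a=cv2.imread('pics/c2.png')[75:225,270:390]
a=cv2.convertScaleAbs(a,alpha=1.4)
cv2.imwrite('pics/c2z.png',cv2.resize(a,None,fx=4,fy=4,interpolation=cv2.INTER_CUBIC))
```

```text
[[315.3 101.7]
 [356.9 100.4]
 [356.7 117. ]
 [315.7 118.3]
 [356.5 133.2]
 [316.2 134.4]
 [356.2 148.8]
 [316.6 150. ]]
8 [0.59   0.0714]
yaw 6.85
yaw 6.85
6.93
t 5.38 tcp [0.5726 0.012  0.2265] xyaw 5.16 zaxis [ 0.013  -0.0073 -0.9999] F [ 0.7  0.1 -0.7] w 0.0292 q [ 0.29  0.36 -0.53  1.79  0.22  1.04 -0.24]
```

View pics/c2z.png

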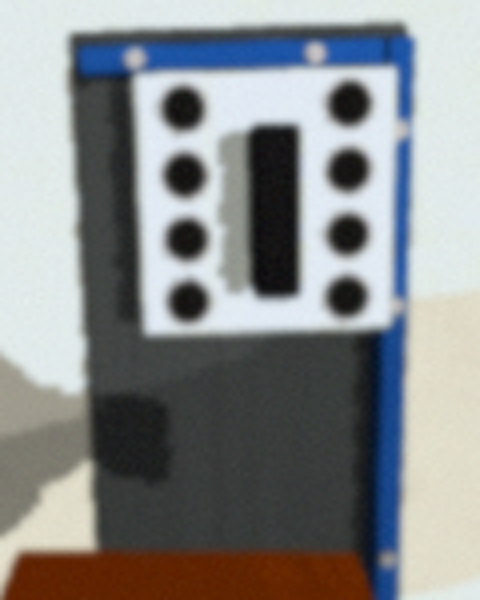

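```bash
sed -i 's/^C=.*/C=np.array([.5900,.0714]); YAW=6.88/' h.py
python3 - <<'E'
from h import *
f=grab('wrist')
def zp(l): return [(270+(x+.5)/4-.5,75+(y+.5)/4-.5) for x,y in l]
b=plane(f,zp([(132,71),(394,64),(390,328),(145,334)]),.048)
print(b.mean(0)); 
m=b[:,:2]-C; print((m@ex*1e3).round(1),(m@ey*1e3).round(1))
togo(list(C-.0475*ey)+[.09],YAW)
E
```

```text
[0.58978364 0.0713409  0.048     ]
[-34.8  33.8  34.3 -34.2] [ 34.8  34.6 -35.  -34.5]
togo cm [ 2.23 -1.13 13.68] turn -1.73 (tool x yaw 5.15)
```

```bash
python3 -m pendant '1.5 -1.1 2 -1.7;0 0 3 0;0 0 3 0;0 0 3 0;0 0 1.5 0;0 0 0 0;0 0 0 0'; python3 -c "
from h import *
where();rel();togo(list(C-.0475*ey)+[.075],YAW)"
```

```text
clock: 6.02
tcp_pos: [0.591, 0.012, 0.1002]
orientation: [3.124, 0.164, 0.03]
contact_force: [1.0, -0.3, -0.2]
grip_width: 0.0295
t 6.02 tcp [0.591  0.012  0.1002] xyaw 6.03 zaxis [ 0.0198 -0.0123 -0.9997] F [ 1.  -0.3 -0.2] w 0.0295 q [ 0.23  0.53 -0.48  1.86  0.35  0.81 -0.32]
stand-frame rel. to block centre mm: x -6.17 y -59.13 z 100.22
togo cm [ 0.55 -1.21  2.52] turn -0.85 (tool x yaw 6.03)
```

```bash
python3 -m pendant '0.5 -1 1 -0.8;0 0 0.8 0;0 0 0 0;0 0 0 0'; python3 -c "
from h import *
where();rel();togo(list(C-.0475*ey)+[.059],YAW)"
```

```text
clock: 6.35
tcp_pos: [0.5982, 0.0218, 0.0844]
orientation: [3.122, 0.184, 0.039]
contact_force: [0.0, -0.1, -0.2]
grip_width: 0.0288
t 6.35 tcp [0.5982 0.0218 0.0844] xyaw 6.75 zaxis [ 0.0257 -0.0126 -0.9996] F [ 0.  -0.1 -0.2] w 0.0288 q [ 0.21  0.56 -0.47  1.86  0.37  0.79 -0.34]
stand-frame rel. to block centre mm: x 2.16 y -50.26 z 84.40
togo cm [-0.28 -0.31  2.53] turn -0.13 (tool x yaw 6.75)
```

```bash
python3 -m pendant '-0.3 0 1 -0.1;-0.2 0 1 0;-0.1 0 0.4 0;0 0 0 0'; python3 -c "
from h import *
where();rel();togo(list(C-.0475*ey)+[.0575],YAW);grab('wrist','d1')"
```

```text
clock: 6.68
tcp_pos: [0.5935, 0.0209, 0.0597]
orientation: [3.121, 0.187, 0.044]
contact_force: [-1.0, 0.1, -1.1]
grip_width: 0.0289
t 6.68 tcp [0.5935 0.0209 0.0597] xyaw 6.87 zaxis [ 0.029  -0.0125 -0.9995] F [-1.   0.1 -1.1] w 0.0289 q [ 0.19  0.59 -0.45  1.88  0.4   0.73 -0.36]
stand-frame rel. to block centre mm: x -2.60 y -50.55 z 59.66
togo cm [ 0.25 -0.31  0.22] turn -0.01 (tool x yaw 6.87)
```

View pics/d1.png

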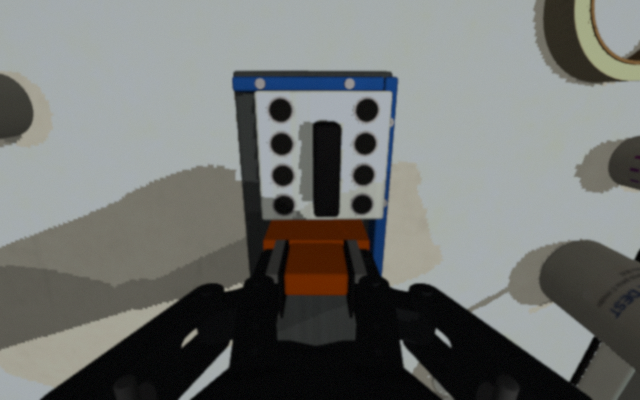

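```bash
python3 -m pendant '0.15 -0.4 0 0;0.1 -0.15 0.1 0;0 0 0 0;0 0 0 0'; python3 -c "
from h import *
where();rel();togo(list(C-.0425*ey)+[.0575],YAW);"
```

```text
clock: 7.07
tcp_pos: [0.596, 0.0275, 0.0592]
orientation: [3.122, 0.187, 0.045]
contact_force: [-0.9, -0.2, 0.1]
grip_width: 0.0291
t 7.07 tcp [0.596  0.0275 0.0592] xyaw 6.87 zaxis [ 0.0297 -0.0123 -0.9995] F [-0.9 -0.2  0.1] w 0.0291 q [ 0.18  0.59 -0.45  1.88  0.4   0.74 -0.38]
stand-frame rel. to block centre mm: x 0.73 y -44.32 z 59.19
togo cm [-0.08 -0.18  0.16] turn -0.01 (tool x yaw 6.87)
```

```bash
for i in 1; do python3 -m pendant '0 -0.08 0.08 0;0 0 0 0'; python3 -c "
from h import *
where();rel()"; python3 -m pendant '0 -0.06 0.05 0;0 0 0 0';python3 -c "
from h import *
where();rel();f=grab('wrist','d2')
a=cv2.imread('pics/d2.png')[190:300,230:400]
cv2.imwrite('pics/d2z.png',cv2.resize(cv2.convertScaleAbs(a,alpha=1.8),None,fx=4,fy=4,interpolation=cv2.INTER_CUBIC))"; done
```

```text
clock: 7.23
tcp_pos: [0.5964, 0.0286, 0.0587]
orientation: [3.122, 0.187, 0.047]
contact_force: [-0.6, 0.2, -1.5]
grip_width: 0.0292
t 7.23 tcp [0.5964 0.0286 0.0587] xyaw 6.88 zaxis [ 0.0305 -0.0121 -0.9995] F [-0.6  0.2 -1.5] w 0.0292 q [ 0.18  0.59 -0.45  1.88  0.4   0.73 -0.38]
stand-frame rel. to block centre mm: x 1.19 y -43.27 z 58.70
clock: 7.4
tcp_pos: [0.5965, 0.0292, 0.0584]
orientation: [3.122, 0.187, 0.047]
contact_force: [-0.0, -0.4, -1.2]
grip_width: 0.0293
t 7.4 tcp [0.5965 0.0292 0.0584] xyaw 6.88 zaxis [ 0.031  -0.0122 -0.9994] F [-0.  -0.4 -1.2] w 0.0293 q [ 0.18  0.59 -0.45  1.88  0.4   0.73 -0.38]
stand-frame rel. to block centre mm: x 1.40 y -42.67 z 58.38
```

View pics/d2z.png

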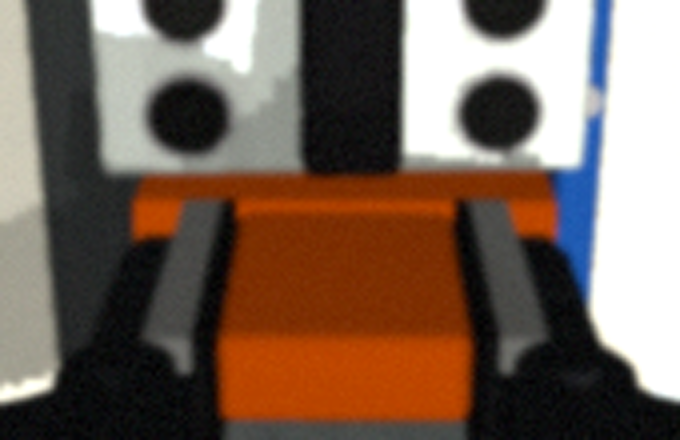

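Run:
```python
from h import *
f=grab('wrist')
zb=.044+.008+.002
def zp(l): return [(230+(x+.5)/4-.5,190+(y+.5)/4-.5) for x,y in l]
e=plane(f,zp([(150,173),(240,172),(450,171),(560,168)]),.048)[:,:2]-C
s=plane(f,zp([(150,202),(290,207),(400,207),(545,200)]),zb)[:,:2]-C
print((e@ey*1e3).round(2),(s@ey*1e3).round(2))
o=plane(f,zp([(138,230),(555,235)]),zb)[:,:2]-C; print((o@ex*1e3).round(1)); where();rel()
```

```text
[-34.09 -34.1  -34.35 -34.1 ] [-35.7  -36.74 -36.97 -36.19]
[-28.9  29.9]
t 7.5 tcp [0.5966 0.029  0.0584] xyaw 6.87 zaxis [ 0.031  -0.0123 -0.9994] F [ 0.1 -0.3 -1.4] w 0.0297 q [ 0.18  0.59 -0.45  1.88  0.4   0.73 -0.38]
stand-frame rel. to block centre mm: x 1.43 y -42.87 z 58.42
```

```bash
python3 -m pendant '0 -0.1 0 0;0 0 0 0'; python3 -c "
from h import *
where();rel()"; python3 -m pendant '0 -0.06 0.03 0;0 0 0 0';python3 -c "
from h import *
where();rel();f=grab('wrist','d3')
a=cv2.imread('pics/d3.png')[190:300,230:400]
cv2.imwrite('pics/d3z.png',cv2.resize(cv2.convertScaleAbs(a,alpha=1.8),None,fx=4,fy=4,interpolation=cv2.INTER_CUBIC))"
```

```text
clock: 7.67
tcp_pos: [0.5964, 0.0299, 0.0584]
orientation: [3.121, 0.187, 0.047]
contact_force: [0.2, -0.5, -0.8]
grip_width: 0.0293
t 7.67 tcp [0.5964 0.0299 0.0584] xyaw 6.85 zaxis [ 0.031  -0.0124 -0.9994] F [ 0.2 -0.5 -0.8] w 0.0293 q [ 0.18  0.59 -0.45  1.88  0.4   0.73 -0.38]
stand-frame rel. to block centre mm: x 1.38 y -41.95 z 58.42
clock: 7.83
tcp_pos: [0.5964, 0.0301, 0.0582]
orientation: [3.121, 0.186, 0.047]
contact_force: [-0.7, 0.3, -1.5]
grip_width: 0.0293
t 7.83 tcp [0.5964 0.0301 0.0582] xyaw 6.84 zaxis [ 0.0311 -0.013  -0.9994] F [-0.7  0.3 -1.5] w 0.0293 q [ 0.18  0.59 -0.45  1.88  0.4   0.73 -0.38]
stand-frame rel. to block centre mm: x 1.45 y -41.81 z 58.16
```

View pics/d3z.png

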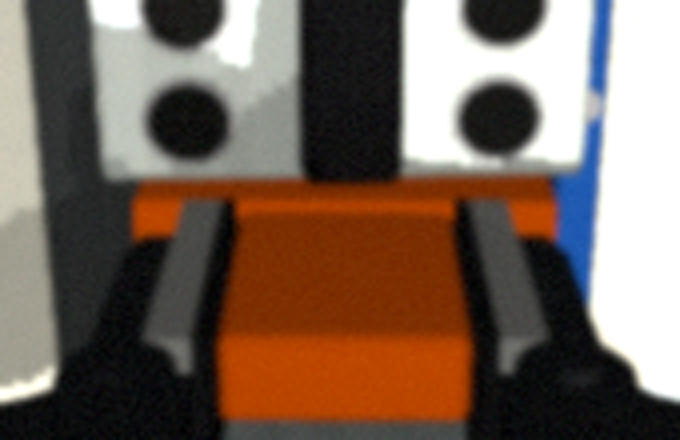

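```bash
python3 -m pendant '0 -0.07 0 0;0 0 0 0'; python3 -c "
from h import *
where();rel();print(r.get_obs()['moment'])
f=grab('wrist','d4');print(r.get_obs()['contact_force'])
a=cv2.imread('pics/d4.png')[190:300,230:400]
cv2.imwrite('pics/d4z.png',cv2.resize(cv2.convertScaleAbs(a,alpha=1.8),None,fx=4,fy=4,interpolation=cv2.INTER_CUBIC))
for n in('d2','d3','d4'):
    im=cv2.imread(f'pics/{n}.png').astype(int); 
    for c0,c1 in((266,274),(338,342),(358,366)):
        col=im[222:260,c0:c1].mean(1); print(n,c0,[tuple(int(v) for v in x[::-1]) for x in col[6:22]])
"
```

```text
clock: 8.05
tcp_pos: [0.5964, 0.03, 0.0581]
orientation: [3.12, 0.185, 0.047]
contact_force: [0.1, 0.4, -0.7]
grip_width: 0.0293
t 8.05 tcp [0.5964 0.03   0.0581] xyaw 6.81 zaxis [ 0.0311 -0.0138 -0.9994] F [ 0.1  0.4 -0.7] w 0.0293 q [ 0.18  0.59 -0.45  1.88  0.4   0.73 -0.38]
stand-frame rel. to block centre mm: x 1.39 y -41.82 z 58.14
[0.00817288 0.03869348 0.04390803]
[ 0.03002364 -0.8880832   0.16466245]
d2 266 [(90, 91, 87), (98, 100, 96), (100, 103, 98), (95, 97, 92), (83, 80, 75), (72, 56, 47), (68, 35, 20), (68, 27, 3), (69, 25, 1), (69, 26, 1), (73, 27, 1), (81, 30, 0), (93, 34, 0), (100, 37, 0), (104, 39, 0), (104, 39, 0)]
d2 338 [(135, 139, 131), (112, 115, 108), (90, 92, 87), (77, 75, 69), (71, 56, 47), (69, 37, 21), (69, 28, 4), (70, 25, 0), (70, 25, 0), (70, 26, 1), (72, 27, 2), (76, 27, 0), (88, 33, 0), (97, 35, 0), (96, 36, 0), (85, 31, 0)]
d2 358 [(110, 112, 107), (97, 100, 94), (88, 90, 85), (80, 76, 71), (72, 54, 45), (69, 35, 19), (69, 27, 2), (69, 25, 0), (69, 24, 0), (69, 26, 0), (70, 26, 0), (76, 28, 0), (88, 33, 0), (97, 35, 0), (102, 38, 1), (103, 39, 2)]
d3
[... 678 characters left out ...]
, 39, 1)]
d4 266 [(71, 71, 69), (84, 86, 82), (93, 95, 91), (97, 100, 95), (94, 96, 91), (85, 84, 78), (74, 63, 54), (68, 41, 27), (69, 29, 7), (70, 26, 1), (72, 26, 0), (81, 29, 0), (93, 34, 0), (100, 37, 0), (103, 38, 0), (103, 38, 0)]
d4 338 [(151, 155, 147), (142, 146, 138), (120, 123, 116), (93, 97, 91), (79, 79, 73), (74, 63, 55), (70, 44, 31), (69, 31, 9), (69, 25, 1), (69, 25, 0), (71, 26, 0), (77, 28, 0), (88, 32, 0), (98, 36, 0), (96, 36, 0), (85, 31, 1)]
d4 358 [(117, 119, 114), (108, 110, 104), (92, 94, 90), (83, 84, 79), (77, 74, 69), (71, 56, 48), (69, 38, 22), (69, 28, 3), (69, 25, 1), (70, 26, 1), (70, 25, 0), (76, 27, 0), (87, 32, 0), (97, 36, 0), (102, 37, 1), (102, 38, 1)]
```

View pics/d4z.png

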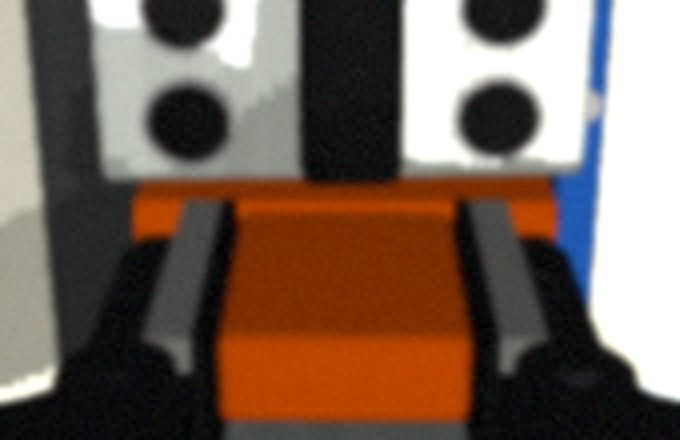

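```bash
python3 -m pendant '0 0.08 0 -1;0 0 0 0;0 -0.08 0.05 0;0 -0.06 0 0;0 0 0 0'; python3 -c "
from h import *
where();rel()
f=grab('wrist','d5');print(r.get_obs()['contact_force'])
for n in('d5',):
    im=cv2.imread(f'pics/{n}.png').astype(int); 
    for c0,c1 in((266,274),(338,342),(358,366)):
        col=im[222:260,c0:c1].mean(1); print(n,c0,[tuple(int(v) for v in x[::-1]) for x in col[6:22]])
"
```

```text
clock: 8.52
tcp_pos: [0.5965, 0.0299, 0.0577]
orientation: [3.117, 0.214, 0.047]
contact_force: [-0.5, 0.6, 0.3]
grip_width: 0.0291
t 8.52 tcp [0.5965 0.0299 0.0577] xyaw 7.86 zaxis [ 0.0313 -0.0144 -0.9994] F [-0.5  0.6  0.3] w 0.0291 q [ 0.18  0.59 -0.45  1.88  0.4   0.73 -0.37]
stand-frame rel. to block centre mm: x 1.51 y -41.99 z 57.67
[-0.46316684 -0.99168548 -0.09369735]
d5 266 [(80, 81, 78), (91, 92, 88), (96, 98, 93), (96, 98, 93), (89, 89, 84), (78, 72, 64), (70, 49, 37), (68, 31, 12), (69, 26, 1), (69, 25, 0), (72, 26, 0), (81, 30, 0), (93, 34, 0), (101, 37, 0), (104, 39, 1), (104, 38, 0)]
d5 338 [(153, 156, 148), (146, 150, 142), (130, 133, 126), (106, 109, 103), (87, 89, 84), (76, 74, 67), (73, 54, 46), (70, 35, 19), (70, 27, 2), (70, 25, 1), (71, 26, 0), (77, 28, 1), (87, 31, 0), (97, 36, 0), (96, 35, 0), (86, 31, 0)]
d5 358 [(88, 90, 86), (97, 98, 94), (94, 96, 91), (87, 89, 84), (81, 84, 78), (76, 73, 68), (70, 55, 46), (69, 36, 21), (69, 27, 2), (69, 26, 0), (71, 25, 0), (76, 28, 0), (87, 32, 0), (98, 36, 1), (102, 37, 1), (102, 38, 1)]
```

```bash
python3 -m pendant '0 -0.06 0.05 0;0 -0.05 0 0;0 0 0 0'; python3 -c "
from h import *
where();rel()
F=[]
for n in('d6','d7'):
    f=grab('wrist',n);F.append(r.get_obs()['contact_force'].round(2))
    im=cv2.imread(f'pics/{n}.png').astype(int); 
    for c0,c1 in((266,274),(338,342),(358,366)):
        col=im[222:260,c0:c1].mean(1); print(n,c0,[int(x[1]) for x in col[6:22]])
print(F)
"
```

```text
clock: 8.82
tcp_pos: [0.5966, 0.0302, 0.0572]
orientation: [3.117, 0.212, 0.048]
contact_force: [-0.1, -1.9, -0.1]
grip_width: 0.0297
t 8.82 tcp [0.5966 0.0302 0.0572] xyaw 7.81 zaxis [ 0.0316 -0.0154 -0.9994] F [-0.1 -1.9 -0.1] w 0.0297 q [ 0.18  0.59 -0.45  1.88  0.41  0.73 -0.37]
stand-frame rel. to block centre mm: x 1.65 y -41.73 z 57.20
d6 266 [68, 82, 92, 97, 95, 84, 63, 42, 28, 25, 26, 30, 34, 37, 38, 38]
d6 338 [156, 155, 148, 125, 98, 80, 61, 42, 29, 26, 24, 28, 33, 36, 36, 31]
d6 358 [74, 75, 79, 83, 83, 77, 62, 42, 30, 26, 26, 27, 31, 36, 38, 39]
d7 266 [67, 81, 93, 98, 96, 85, 67, 45, 30, 26, 27, 30, 34, 37, 38, 38]
d7 338 [157, 156, 147, 125, 99, 81, 66, 45, 32, 26, 25, 28, 33, 35, 37, 32]
d7 358 [70, 72, 78, 83, 84, 78, 65, 45, 31, 25, 25, 27, 32, 35, 37, 39]
[array([ 0.6 , -1.26, -0.35]), array([ 0.53, -2.18, -0.53])]
```

```bash
python3 -m pendant '0 0 0.1 0;0 0 0.06 0;0 0 0 0'; python3 -c "
from h import *
where();rel()"
```

```text
clock: 9.17
tcp_pos: [0.5968, 0.0303, 0.0566]
orientation: [3.116, 0.212, 0.048]
contact_force: [0.2, -2.4, -0.4]
grip_width: 0.0292
t 9.17 tcp [0.5968 0.0303 0.0566] xyaw 7.81 zaxis [ 0.0316 -0.016  -0.9994] F [ 0.2 -2.4 -0.4] w 0.0292 q [ 0.17  0.59 -0.45  1.88  0.41  0.73 -0.37]
stand-frame rel. to block centre mm: x 1.82 y -41.65 z 56.59
```

```bash
python3 -m pendant '0 0.02 0.1 0;0 0 0.08 0;0 0 0 0'; python3 -c "
from h import *
where();rel();grab('side','e_side')"
```

```text
clock: 9.42
tcp_pos: [0.5968, 0.0304, 0.0566]
orientation: [3.115, 0.212, 0.047]
contact_force: [1.4, -1.5, -0.5]
grip_width: 0.0291
t 9.42 tcp [0.5968 0.0304 0.0566] xyaw 7.82 zaxis [ 0.0315 -0.0169 -0.9994] F [ 1.4 -1.5 -0.5] w 0.0291 q [ 0.17  0.59 -0.45  1.88  0.41  0.73 -0.37]
stand-frame rel. to block centre mm: x 1.85 y -41.56 z 56.58
```

```bash
python3 -m pendant '0 0 0 0;0 0 0 0;0 0 -0.1 0;0 0 0 0' 120; python3 -c "
from h import *
where();rel();f=grab('wrist','e1')
a=cv2.imread('pics/e1.png')[80:300,200:430]
cv2.imwrite('pics/e1z.png',cv2.resize(cv2.convertScaleAbs(a,alpha=1.8),None,fx=3,fy=3,interpolation=cv2.INTER_CUBIC)[:600])"
```

```text
clock: 9.8
tcp_pos: [0.5969, 0.0328, 0.0571]
orientation: [3.118, 0.216, 0.049]
contact_force: [0.3, -0.6, -0.3]
grip_width: 0.045
t 9.8 tcp [0.5969 0.0328 0.0571] xyaw 7.94 zaxis [ 0.0324 -0.0137 -0.9994] F [ 0.3 -0.6 -0.3] w 0.045 q [ 0.17  0.59 -0.45  1.88  0.41  0.73 -0.37]
stand-frame rel. to block centre mm: x 2.24 y -39.16 z 57.09
```

View pics/e1z.png

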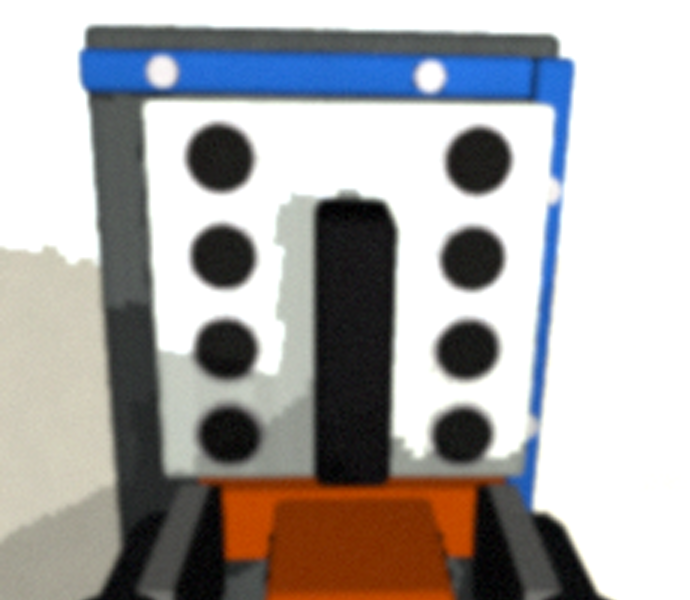

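```bash
python3 -m pendant '0 0 -0.3 0;0 0 -1 0;0 0 -2 0;0 0 -3 0;0 0 -4 0;0 0 -4 0;0 0 -4 0;0 0 0 0' 30; python3 -c "
from h import *
where();f=grab('wrist','e2');togo([.456,.266,.22],7)
top=grab('top','e2t')
a=cv2.imread('pics/e2t.png')[120:280,170:470]
cv2.imwrite('pics/e2tz.png',cv2.resize(a,None,fx=2.6,fy=2.6,interpolation=cv2.INTER_CUBIC))"
```

```text
clock: 10.52
tcp_pos: [0.5886, 0.037, 0.2495]
orientation: [3.12, 0.221, 0.04]
contact_force: [1.6, 0.3, -0.1]
grip_width: 0.0749
t 10.52 tcp [0.5886 0.037  0.2495] xyaw 8.12 zaxis [ 0.0264 -0.0117 -0.9996] F [ 1.6  0.3 -0.1] w 0.0749 q [ 0.26  0.36 -0.55  1.74  0.23  1.08 -0.23]
togo cm [ -9.81 -24.61   2.05] turn 1.11 (tool x yaw 8.11)
```

View pics/e2.png

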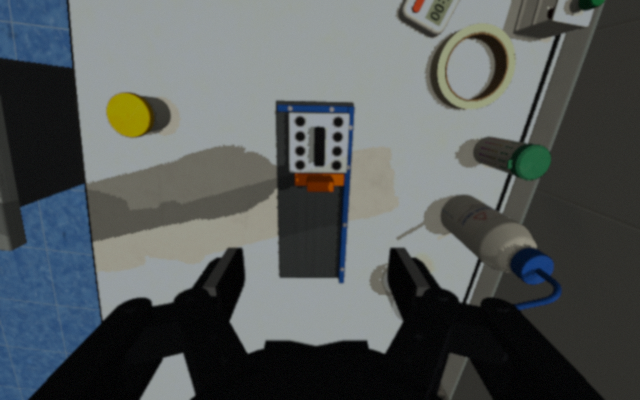

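```bash
python3 - <<'E'
from h import *
f=grab('wrist');w=wells(f,(280,100,354,176),amin=15);P=plane(f,w,.048)[:,:2];print(len(P),P.mean(0).round(4));
P=P[np.argsort(P@ex)]
if len(P)==8:
  for q in(P[:4],P[4:]): print(np.degrees(np.arctan(-np.polyfit(q[:,1],q[:,0],1)[0])).round(2))
E
python3 -m pendant '-2 -3 0 0;-2 -3 0 0;-2 -3 0 0;-2 -3 0 0;-2 -3 0 0;-1 -1.5 0 0;0 0 0 0;0 0 0 0'; python3 -c "
from h import *
where();f=grab('wrist','f1');togo([.456,.266,.22],7)"
```

```text
8 [0.59   0.0716]
7.13
7.14
clock: 11.33
tcp_pos: [0.4405, 0.1826, 0.2246]
orientation: [3.114, 0.213, -0.013]
contact_force: [0.5, 0.1, -0.3]
grip_width: 0.0756
t 11.33 tcp [0.4405 0.1826 0.2246] xyaw 7.83 zaxis [-0.0069 -0.0209 -0.9998] F [ 0.5  0.1 -0.3] w 0.0756 q [ 0.05  0.23 -0.66  1.98  0.18  1.01 -0.56]
togo cm [ 2.67 -8.08  0.26] turn 0.80 (tool x yaw 7.80)
```

View pics/f1.png

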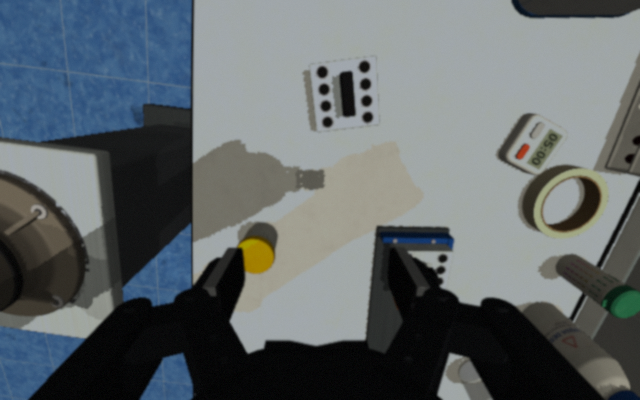

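```bash
cat >> h.py <<'E'
def blk(f,box,z,amin=15,thr=70):
    w=wells(f,box,thr,amin);P=plane(f,w,z)[:,:2];c=P.mean(0);print(len(P),"centre",c.round(4))
    if len(P)==8:
        # split in two columns along longest gap dir near world x
        P=P[np.argsort((P-c)@ex)];A,B=P[:4],P[4:]
        for q in(A,B): print(" col yaw",np.degrees(np.arctan(-np.polyfit(q[:,1],q[:,0],1)[0])).round(2))
        d=B.mean(0)-A.mean(0);print(" row yaw",np.degrees(np.arctan2(d[1],d[0])).round(2),"col dist",np.linalg.norm(d).round(4))
    return c
E
python3 -c "
from h import *
f=grab('wrist');where();c=blk(f,(312,58,380,130),.040);togo([*c,.2],YAW)"
```

```text
t 11.43 tcp [0.4415 0.1818 0.2248] xyaw 7.69 zaxis [-0.0065 -0.0205 -0.9998] F [ 0.3 -0.2 -0.7] w 0.0752 q [ 0.05  0.23 -0.66  1.98  0.18  1.01 -0.56]
8 centre [0.4561 0.2727]
 col yaw 14.64
 col yaw 14.61
 row yaw 14.69 col dist 0.044
togo cm [ 2.68 -8.86  2.28] turn 0.81 (tool x yaw 7.69)
```

```bash
python3 -m pendant '0.9 -3 1 -3;0.9 -3 2 -3;0.9 -2.7 3 -1;0 0 3 0;0 0 1.5 0;0 0 0 0;0 0 0 0'; python3 -c "
from h import *
where();f=grab('wrist','f2');togo([.4561,.2727,.1],14.65)"
```

```text
clock: 12.02
tcp_pos: [0.4631, 0.2632, 0.1106]
orientation: [3.097, 0.372, -0.013]
contact_force: [-0.5, -0.4, 0.1]
grip_width: 0.0752
t 12.02 tcp [0.4631 0.2632 0.1106] xyaw 13.7 zaxis [-0.0056 -0.0233 -0.9997] F [-0.5 -0.4  0.1] w 0.0752 q [-0.14  0.48 -0.63  1.96  0.39  0.85 -0.75]
togo cm [-0.46 -1.15  1.06] turn -0.99 (tool x yaw 13.66)
```

View pics/f2.png

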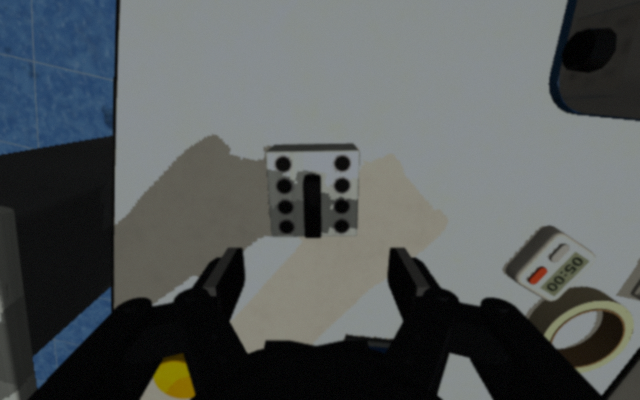

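```bash
python3 -c "
from h import *
f=grab('wrist');c=blk(f,(268,150,358,236),.040,thr=60)"; python3 -m pendant '-0.45 -1.1 1 -1;-0.1 0 1 0;0 0 0 0;0 0 0 0' 90; python3 -c "
from h import *
where();togo([.4561,.2727,.047],14.65)"
```

```text
8 centre [0.4562 0.273 ]
 col yaw 14.89
 col yaw 14.78
 row yaw 14.87 col dist 0.0439
clock: 12.45
tcp_pos: [0.4577, 0.273, 0.0934]
orientation: [3.096, 0.396, 0.0]
contact_force: [-0.2, 0.2, 1.0]
grip_width: 0.0554
t 12.45 tcp [0.4577 0.273  0.0934] xyaw 14.58 zaxis [ 0.0027 -0.0199 -0.9998] F [-0.2  0.2  1. ] w 0.0554 q [-0.17  0.5  -0.62  1.97  0.42  0.81 -0.78]
togo cm [-0.16 -0.11  4.63] turn -0.07 (tool x yaw 14.58)
```

```bash
python3 -m pendant '-0.3 -0.1 1.5 -0.2;-0.2 0 1.5 0;-0.1 0 1 0;0 0 0 0;0 0 0 0'; python3 -c "
from h import *
where();togo([.4562,.2729,.047],14.8)"
```

```text
clock: 12.87
tcp_pos: [0.4533, 0.2724, 0.0541]
orientation: [3.096, 0.402, 0.007]
contact_force: [0.0, 0.2, -0.5]
grip_width: 0.0553
t 12.87 tcp [0.4533 0.2724 0.0541] xyaw 14.79 zaxis [ 0.0071 -0.0184 -0.9998] F [ 0.   0.2 -0.5] w 0.0553 q [-0.21  0.55 -0.58  2.01  0.48  0.72 -0.84]
togo cm [0.29 0.01 0.72] turn -0.01 (tool x yaw 14.79)
```

```bash
python3 -m pendant '0.2 0 0.6 0;0 0 0.1 0;0 0 0 0'; python3 -c "
from h import *
where();togo([.4562,.2729,.047],14.8);f=grab('wrist','f3')"
```

```text
clock: 13.12
tcp_pos: [0.4566, 0.2734, 0.0481]
orientation: [3.097, 0.401, 0.011]
contact_force: [-0.2, -0.3, -0.0]
grip_width: 0.0555
t 13.12 tcp [0.4566 0.2734 0.0481] xyaw 14.77 zaxis [ 0.0092 -0.0173 -0.9998] F [-0.2 -0.3 -0. ] w 0.0555 q [-0.21  0.57 -0.57  2.    0.49  0.71 -0.84]
togo cm [-0.05  0.04  0.11] turn -0.03 (tool x yaw 14.77)
```

View pics/f3.png

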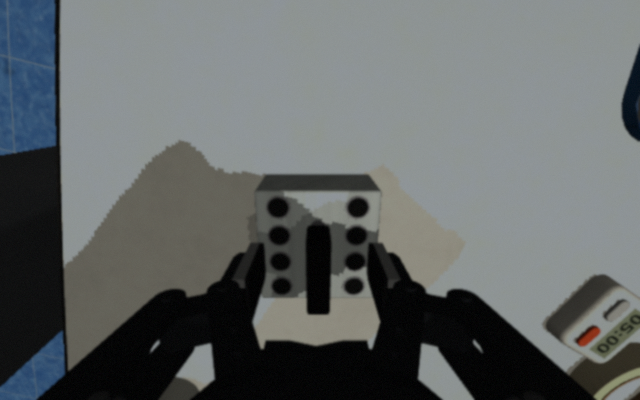

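```bash
python3 -m pendant '0 0 0 0;0 0 0 0;0 0 0 0;0 0 0 0;0 0 0 0;0 0 0 0;0 0 0 0' 255 60; python3 -c "
from h import *
where()"; python3 -m pendant '0 0 -1 0;0 0 -2 0;0 0 -3 0;0 0 -4 0;0 0 -3 0;0 0 0 0'; python3 -c "
from h import *
where();rel();f=grab('wrist','g1');togo(list(C-.105*ey-.003*ex)+[.2],YAW)"
```

```text
clock: 13.75
tcp_pos: [0.4575, 0.2738, 0.0492]
orientation: [3.098, 0.401, 0.014]
contact_force: [0.5, 0.3, -0.4]
grip_width: 0.0106
t 13.75 tcp [0.4575 0.2738 0.0492] xyaw 14.74 zaxis [ 0.011  -0.0161 -0.9998] F [ 0.5  0.3 -0.4] w 0.0106 q [-0.21  0.56 -0.57  2.    0.49  0.71 -0.84]
clock: 14.25
tcp_pos: [0.4516, 0.2737, 0.1826]
orientation: [3.093, 0.404, -0.006]
contact_force: [0.7, 0.3, -2.1]
grip_width: 0.0111
t 14.25 tcp [0.4516 0.2737 0.1826] xyaw 14.88 zaxis [-9.000e-04 -2.240e-02 -9.997e-01] F [ 0.7  0.3 -2.1] w 0.0111 q [-0.11  0.38 -0.69  1.91  0.31  0.97 -0.69]
stand-frame rel. to block centre mm: x -113.19 y 217.39 z 182.60
togo cm [ 6.5  33.43 -1.27] turn 7.98 (tool x yaw 14.86)
```

View pics/g1.png

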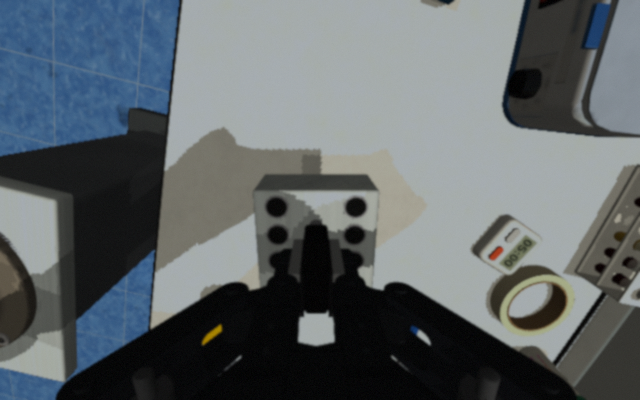

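```bash
python3 -m pendant '0.3 2 -0.5 0;0.6 3.3 -0.5 1;0.6 3.5 0 1;0.6 3.5 0 1;0.6 3.5 0 1;0.6 3.5 0 1;0.6 3.5 0 1;0.6 3.5 0 1'; python3 -m pendant '0.6 3 0 1;0.3 2 0 0;0 0.5 0 0;0 0 0 0;0 0 0 0'; python3 -c "
from h import *
where();rel();f=grab('wrist','g2');togo(list(C-.1*ey-.005*ex)+[.1],YAW)"
```

```text
clock: 14.97
tcp_pos: [0.5434, 0.0237, 0.1871]
orientation: [3.111, 0.24, -0.032]
contact_force: [0.6, -0.4, -3.1]
grip_width: 0.0106
clock: 15.38
tcp_pos: [0.556, -0.0448, 0.1793]
orientation: [3.11, 0.186, -0.056]
contact_force: [-1.6, 0.5, -3.5]
grip_width: 0.0109
t 15.38 tcp [ 0.556  -0.0448  0.1793] xyaw 6.81 zaxis [-0.0341 -0.0271 -0.9991] F [-1.6  0.5 -3.5] w 0.0109 q [ 0.37  0.41 -0.53  1.84  0.27  1.   -0.16]
stand-frame rel. to block centre mm: x -47.70 y -111.27 z 179.34
togo cm [ 4.59 -1.25  7.73] turn -0.01 (tool x yaw 6.87)
```

View pics/g2.png

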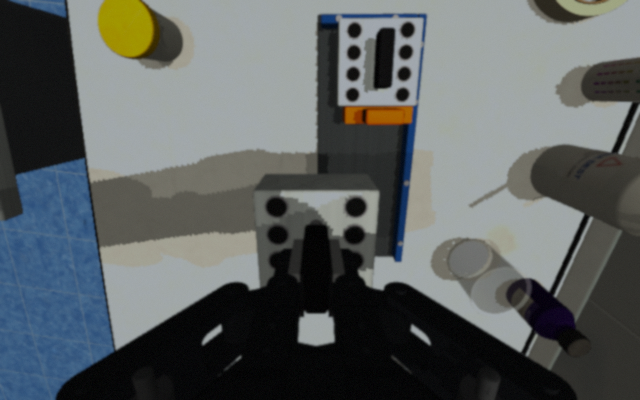

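```bash
python3 -m pendant '1 0 0 0;2 0 0 0;1.2 0 0 0;0 0 0 0;0 0 0 0'; python3 -c "
from h import *
where();rel();p,R=tool();print('tilt toolframe',R.T@[0,0,-1])"
```

```text
clock: 15.85
tcp_pos: [0.5986, -0.0295, 0.1767]
orientation: [3.112, 0.207, -0.058]
contact_force: [-0.2, -0.4, -3.9]
grip_width: 0.0111
t 15.85 tcp [ 0.5986 -0.0295  0.1767] xyaw 7.57 zaxis [-0.0359 -0.0242 -0.9991] F [-0.2 -0.4 -3.9] w 0.0111 q [ 0.33  0.48 -0.52  1.74  0.29  1.04 -0.18]
stand-frame rel. to block centre mm: x -3.51 y -101.16 z 176.65
tilt toolframe [ 0.0387428  -0.01928544  0.99906309]
```

```bash
for i in 1 2; do python3 -m pendant '0 0 0 0;0 0 0 0;0 0 0 0;0 0 0 0;0 0 0 0;0 0 0 0;0 0 0 0;0 0 0 0' >/dev/null; python3 -c "
from h import *
where();rel()"; done
```

```text
t 16.52 tcp [ 0.5964 -0.0268  0.1769] xyaw 7.82 zaxis [-0.0371 -0.0244 -0.999 ] F [-0.9 -0.2 -4.4] w 0.0108 q [ 0.32  0.48 -0.53  1.74  0.29  1.04 -0.18]
stand-frame rel. to block centre mm: x -5.41 y -98.22 z 176.88
t 17.18 tcp [ 0.5964 -0.0273  0.1769] xyaw 7.77 zaxis [-0.0371 -0.0245 -0.999 ] F [ 0.7 -0.8 -3.3] w 0.011 q [ 0.33  0.48 -0.53  1.74  0.29  1.04 -0.18]
stand-frame rel. to block centre mm: x -5.47 y -98.74 z 176.90
```

```bash
python3 -m pendant '0 0 4 0;0 0 0 0;0 0 0 0'; python3 -c "
from h import *
where();rel()"; python3 -m pendant '0 0 -1 0;0 0 -1 0;0 0 -1 0;0 0 -1 0;0 0 0 0;0 0 0 0'; python3 -c "
from h import *
where();rel()"
```

```text
clock: 17.43
tcp_pos: [0.5972, -0.028, 0.1379]
orientation: [3.112, 0.212, -0.052]
contact_force: [0.8, -0.0, -3.0]
grip_width: 0.0105
t 17.43 tcp [ 0.5972 -0.028   0.1379] xyaw 7.76 zaxis [-0.0319 -0.0242 -0.9992] F [ 0.8 -0.  -3. ] w 0.0105 q [ 0.31  0.52 -0.51  1.78  0.33  0.96 -0.2 ]
stand-frame rel. to block centre mm: x -4.74 y -99.55 z 137.89
clock: 17.93
tcp_pos: [0.6015, -0.0261, 0.1884]
orientation: [3.112, 0.212, -0.04]
contact_force: [-0.3, 0.7, -4.7]
grip_width: 0.0107
t 17.93 tcp [ 0.6015 -0.0261  0.1884] xyaw 7.78 zaxis [-0.024  -0.0241 -0.9994] F [-0.3  0.7 -4.7] w 0.0107 q [ 0.33  0.47 -0.53  1.73  0.29  1.05 -0.17]
stand-frame rel. to block centre mm: x -0.23 y -98.16 z 188.43
```

```bash
python3 -m pendant '0 0 4 0;0 0 0 0;0 0 0 0;0 0 -1 0;0 0 -1 0;0 0 -1 0;0 0 -1 0;0 0 0 0'; python3 -m pendant '0 0 0 0;0 0 4 0;0 0 0 0;0 0 0 0'; python3 -c "
from h import *
where();rel();togo(list(C-.1*ey-.005*ex)+[.1],YAW)"
```

```text
clock: 18.6
tcp_pos: [0.606, -0.0251, 0.1998]
orientation: [3.111, 0.212, -0.02]
contact_force: [0.3, 0.5, -3.1]
grip_width: 0.0106
clock: 18.93
tcp_pos: [0.6094, -0.0256, 0.1645]
orientation: [3.11, 0.211, -0.003]
contact_force: [1.6, 1.2, -2.1]
grip_width: 0.0104
t 18.93 tcp [ 0.6094 -0.0256  0.1645] xyaw 7.76 zaxis [-5.000e-04 -2.420e-02 -9.997e-01] F [ 1.6  1.2 -2.1] w 0.0104 q [ 0.32  0.49 -0.52  1.75  0.32  0.98 -0.2 ]
stand-frame rel. to block centre mm: x 7.60 y -98.67 z 164.45
togo cm [-1.24 -0.04  6.45] turn 0.88 (tool x yaw 7.76)
```

```bash
python3 -m pendant '-1.2 -0 1.5 0.9;-0.2 0 2 0;0 0 2 0;0 0 1 0;0 0 0 0;0 0 0 0'; python3 -c "
from h import *
where();rel();togo(list(C-.098*ey-.005*ex)+[.075],YAW);grab('wrist','h1')"
```

```text
clock: 19.43
tcp_pos: [0.5991, -0.0285, 0.1035]
orientation: [3.112, 0.185, 0.009]
contact_force: [0.2, 0.1, -3.5]
grip_width: 0.0112
t 19.43 tcp [ 0.5991 -0.0285  0.1035] xyaw 6.8 zaxis [ 0.0071 -0.0241 -0.9997] F [ 0.2  0.1 -3.5] w 0.0112 q [ 0.3   0.55 -0.49  1.83  0.37  0.85 -0.26]
stand-frame rel. to block centre mm: x -2.93 y -100.31 z 103.53
togo cm [-0.22 -0.3   2.85] turn -0.08 (tool x yaw 6.80)
```

View pics/h1.png

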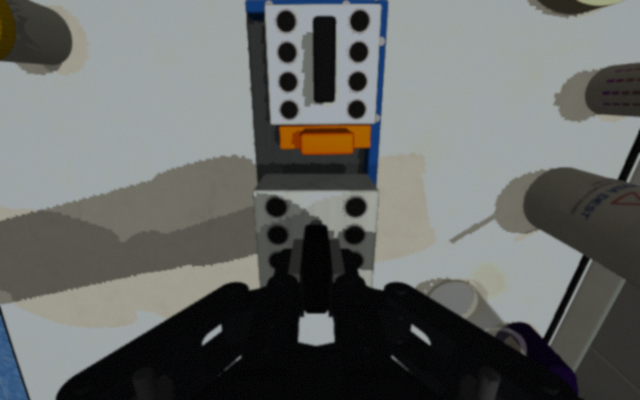

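```bash
python3 -m pendant '-0.2 0 1.5 0;-0.1 0 1.2 0;0 0 0.6 0;0 0 0 0;0 0 0 0'; python3 -c "
from h import *
where();rel()"
```

```text
clock: 19.9
tcp_pos: [0.6011, -0.0291, 0.0748]
orientation: [3.111, 0.184, 0.023]
contact_force: [0.4, 0.0, -2.8]
grip_width: 0.011
t 19.9 tcp [ 0.6011 -0.0291  0.0748] xyaw 6.79 zaxis [ 0.0165 -0.024  -0.9996] F [ 0.4  0.  -2.8] w 0.011 q [ 0.29  0.58 -0.47  1.85  0.4   0.79 -0.28]
stand-frame rel. to block centre mm: x -0.98 y -101.15 z 74.80
```

```bash
python3 -m pendant '-0.3 0 0 0;-0.1 0 0.7 0;0 0 0.5 0;0 0 0 0'; python3 -c "
from h import *
where();rel()"
```

```text
clock: 20.23
tcp_pos: [0.5984, -0.0298, 0.0637]
orientation: [3.111, 0.184, 0.028]
contact_force: [-0.5, -0.3, -4.0]
grip_width: 0.0103
t 20.23 tcp [ 0.5984 -0.0298  0.0637] xyaw 6.78 zaxis [ 0.0196 -0.024  -0.9995] F [-0.5 -0.3 -4. ] w 0.0103 q [ 0.28  0.59 -0.46  1.86  0.41  0.76 -0.29]
stand-frame rel. to block centre mm: x -3.77 y -101.49 z 63.68
```

```bash
python3 -m pendant '0 0 0.4 0;0 0 0.1 0;0 0 0 0'; python3 -c "
from h import *
where();rel()";  python3 -m pendant '-0.05 0 0.12 0;0 0 0.1 0;0 0 0 0'; python3 -c "
from h import *
where();rel();grab('wrist','h2')"
```

```text
clock: 20.48
tcp_pos: [0.5984, -0.03, 0.0579]
orientation: [3.111, 0.184, 0.028]
contact_force: [0.8, 0.6, -2.7]
grip_width: 0.0106
t 20.48 tcp [ 0.5984 -0.03    0.0579] xyaw 6.78 zaxis [ 0.0192 -0.024  -0.9995] F [ 0.8  0.6 -2.7] w 0.0106 q [ 0.28  0.6  -0.46  1.86  0.41  0.75 -0.3 ]
stand-frame rel. to block centre mm: x -3.77 y -101.67 z 57.90
clock: 20.73
tcp_pos: [0.5991, -0.0301, 0.0577]
orientation: [3.11, 0.183, 0.03]
contact_force: [-1.5, 0.7, -1.7]
grip_width: 0.0104
t 20.73 tcp [ 0.5991 -0.0301  0.0577] xyaw 6.75 zaxis [ 0.0208 -0.0248 -0.9995] F [-1.5  0.7 -1.7] w 0.0104 q [ 0.28  0.6  -0.46  1.86  0.42  0.75 -0.3 ]
stand-frame rel. to block centre mm: x -3.16 y -101.84 z 57.68
```

View pics/h2.png

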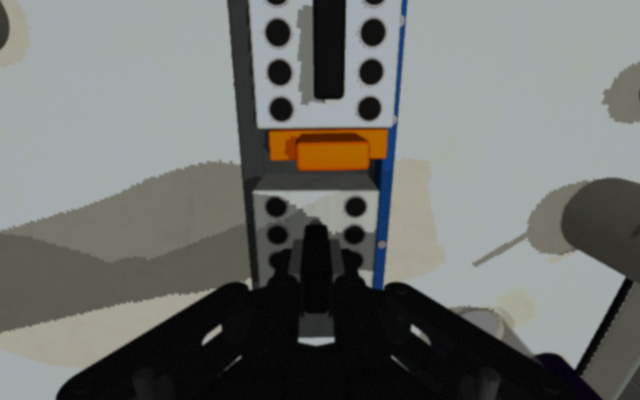

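```bash
python3 -m pendant '0 -0.5 -0.03 0;0 -0.4 0 0;0.1 -0.2 0 0;0 0 0 0'; python3 -c "
from h import *
where();rel()";  python3 -m pendant '0.15 0 0 0;0.1 0 0 0;0 0 0 0'; python3 -c "
from h import *
where();rel()"
```

```text
clock: 21.12
tcp_pos: [0.5995, -0.0184, 0.0579]
orientation: [3.11, 0.183, 0.033]
contact_force: [0.3, -1.0, -3.0]
grip_width: 0.011
t 21.12 tcp [ 0.5995 -0.0184  0.0579] xyaw 6.75 zaxis [ 0.023  -0.0251 -0.9994] F [ 0.3 -1.  -3. ] w 0.011 q [ 0.26  0.6  -0.46  1.86  0.42  0.75 -0.32]
stand-frame rel. to block centre mm: x -1.30 y -90.30 z 57.91
clock: 21.37
tcp_pos: [0.6017, -0.0175, 0.0577]
orientation: [3.109, 0.184, 0.031]
contact_force: [-0.1, -1.3, 0.0]
grip_width: 0.0107
t 21.37 tcp [ 0.6017 -0.0175  0.0577] xyaw 6.8 zaxis [ 0.0216 -0.0253 -0.9994] F [-0.1 -1.3  0. ] w 0.0107 q [ 0.26  0.6  -0.46  1.86  0.42  0.76 -0.32]
stand-frame rel. to block centre mm: x 0.91 y -89.69 z 57.72
```

```bash
python3 -m pendant '0.12 0 0 0;0.08 0 0 0;0 0 0 0'; python3 -c "
from h import *
where();rel();f=grab('wrist','h3');print(r.get_obs()['contact_force'])
a=cv2.imread('pics/h3.png')[60:280,220:430]
cv2.imwrite('pics/h3z.png',cv2.resize(cv2.convertScaleAbs(a,alpha=1.6),None,fx=2.7,fy=2.7,interpolation=cv2.INTER_CUBIC)[:600])"
```

```text
clock: 21.62
tcp_pos: [0.6024, -0.0175, 0.0575]
orientation: [3.109, 0.184, 0.026]
contact_force: [-0.1, -0.5, 0.2]
grip_width: 0.0106
t 21.62 tcp [ 0.6024 -0.0175  0.0575] xyaw 6.78 zaxis [ 0.0184 -0.0258 -0.9995] F [-0.1 -0.5  0.2] w 0.0106 q [ 0.26  0.61 -0.46  1.85  0.42  0.76 -0.32]
stand-frame rel. to block centre mm: x 1.66 y -89.76 z 57.48
[-1.8322989  -1.16579041  0.01934491]
```

View pics/h3z.png

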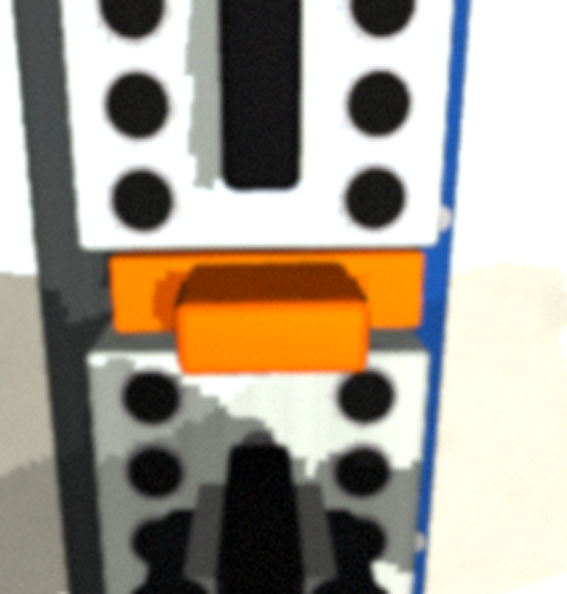

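```bash
cat >> h.py <<'E'
def sw(f,box,z=.048,amin=40,thr=70):
    w=wells(f,box,thr,amin,600); d=plane(f,w,z)[:,:2]-C
    m=np.c_[d@ex,d@ey]*1e3; m=m[np.argsort(-m[:,1])]; print("wells x,y mm:",m.round(1).tolist()); return m
E
python3 -c "
from h import *
f=grab('wrist');where();sw(f,(240,62,400,262),thr=60)"
```

```text
t 21.72 tcp [ 0.6024 -0.0175  0.0575] xyaw 6.78 zaxis [ 0.0186 -0.0258 -0.9995] F [-2.4 -0.9  0.7] w 0.011 q [ 0.26  0.61 -0.46  1.85  0.42  0.76 -0.32]
wells x,y mm: [[22.1, -8.0], [-21.8, -8.2], [22.2, -25.0], [-21.7, -25.2], [22.1, -65.0], [-21.9, -65.0], [-21.8, -81.8], [22.0, -82.6]]
```

```bash
python3 -m pendant '0 -0.2 0 0;0 -0.15 0 0;0 0 0 0'; python3 -c "
from h import *
where();rel();f=grab('wrist');sw(f,(240,62,400,262),thr=60)"
```

```text
clock: 21.97
tcp_pos: [0.6023, -0.0166, 0.0577]
orientation: [3.106, 0.181, 0.027]
contact_force: [-1.5, -1.0, -1.7]
grip_width: 0.0111
t 21.97 tcp [ 0.6023 -0.0166  0.0577] xyaw 6.68 zaxis [ 0.0188 -0.0291 -0.9994] F [-1.5 -1.  -1.7] w 0.0111 q [ 0.25  0.6  -0.46  1.85  0.42  0.76 -0.32]
stand-frame rel. to block centre mm: x 1.63 y -88.84 z 57.65
wells x,y mm: [[22.1, -8.0], [-21.8, -8.2], [22.2, -25.0], [-21.7, -25.2], [-21.8, -64.0], [22.2, -64.3], [-21.8, -81.0], [22.0, -81.8]]
```

```bash
python3 -m pendant '-0.06 0 -0.06 0;0 -0.2 0 0;0 0 0 0'; python3 -c "
from h import *
where();rel()"; python3 -m pendant '0 -0.2 0 0;0 0 0 0;0 0 0 0'; python3 -c "
from h import *
where();rel();f=grab('wrist');sw(f,(240,62,400,262),thr=60)"
```

```text
clock: 22.27
tcp_pos: [0.6017, -0.0136, 0.0578]
orientation: [3.108, 0.181, 0.028]
contact_force: [-0.4, -2.2, -2.7]
grip_width: 0.011
t 22.27 tcp [ 0.6017 -0.0136  0.0578] xyaw 6.7 zaxis [ 0.0198 -0.0274 -0.9994] F [-0.4 -2.2 -2.7] w 0.011 q [ 0.25  0.6  -0.46  1.86  0.42  0.76 -0.33]
stand-frame rel. to block centre mm: x 1.40 y -85.80 z 57.79
clock: 22.52
tcp_pos: [0.6015, -0.0117, 0.0578]
orientation: [3.107, 0.182, 0.028]
contact_force: [-0.7, -2.3, -1.6]
grip_width: 0.0105
t 22.52 tcp [ 0.6015 -0.0117  0.0578] xyaw 6.71 zaxis [ 0.0198 -0.0281 -0.9994] F [-0.7 -2.3 -1.6] w 0.0105 q [ 0.24  0.6  -0.46  1.86  0.42  0.76 -0.33]
stand-frame rel. to block centre mm: x 1.44 y -83.92 z 57.79
wells x,y mm: [[22.1, -8.0], [-21.8, -8.3], [22.2, -25.0], [-21.7, -25.2], [-22.0, -59.2], [23.2, -60.2], [-22.0, -76.2], [21.9, -77.0]]
```

```bash
python3 -c "
from h import *
f=grab('wrist','h4');print(r.get_obs()['contact_force'])
a=cv2.imread('pics/h4.png')[60:280,220:430]
cv2.imwrite('pics/h4z.png',cv2.resize(cv2.convertScaleAbs(a,alpha=1.6),None,fx=2.7,fy=2.7,interpolation=cv2.INTER_CUBIC)[:600])"
```

```text
[-1.0478864  -1.77475178 -1.07837854]
```

View pics/h4z.png

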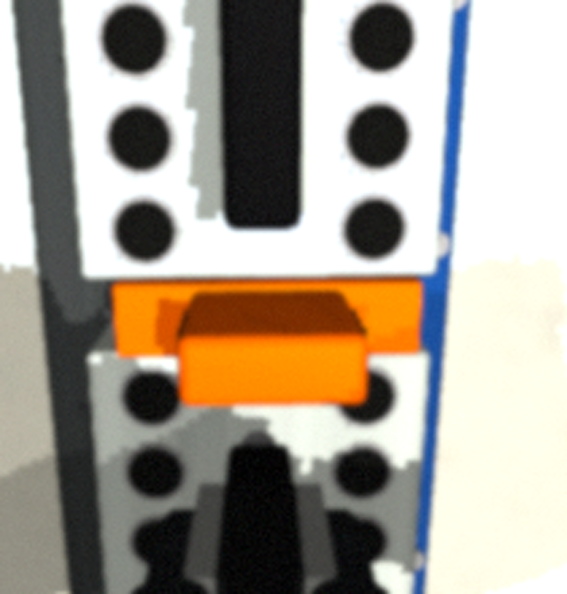

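```bash
python3 -m pendant '0 -0.06 0 0;0 0 0 0;0 0 0 0'; python3 -c "
from h import *
where();rel();f=grab('wrist');print(r.get_obs()['contact_force'].round(1));sw(f,(240,62,400,262),thr=60)"; python3 -m pendant '0.06 -0.06 0 0;0 0 0 0;0 0 0 0'; python3 -c "
from h import *
where();rel();f=grab('wrist','h5');print(r.get_obs()['contact_force'].round(1));sw(f,(240,62,400,262),thr=60)
a=cv2.imread('pics/h5.png')[60:280,220:430]
cv2.imwrite('pics/h5z.png',cv2.resize(cv2.convertScaleAbs(a,alpha=1.6),None,fx=2.7,fy=2.7,interpolation=cv2.INTER_CUBIC)[:600])"
```

```text
clock: 22.87
tcp_pos: [0.6015, -0.0117, 0.0578]
orientation: [3.106, 0.181, 0.028]
contact_force: [-1.9, -1.9, -0.7]
grip_width: 0.0105
t 22.87 tcp [ 0.6015 -0.0117  0.0578] xyaw 6.69 zaxis [ 0.0199 -0.0287 -0.9994] F [-1.9 -1.9 -0.7] w 0.0105 q [ 0.24  0.6  -0.46  1.86  0.42  0.76 -0.33]
stand-frame rel. to block centre mm: x 1.44 y -83.91 z 57.78
[-0.6 -0.9  0.1]
wells x,y mm: [[22.1, -8.0], [-21.8, -8.2], [22.2, -25.0], [-21.7, -25.2], [-22.0, -59.2], [23.3, -60.2], [-22.0, -76.2], [21.9, -77.0]]
clock: 23.17
tcp_pos: [0.6016, -0.0117, 0.0577]
orientation: [3.106, 0.18, 0.027]
contact_force: [-2.4, -2.9, -0.3]
grip_width: 0.0107
t 23.17 tcp [ 0.6016 -0.0117  0.0577] xyaw 6.67 zaxis [ 0.0188 -0.0296 -0.9994] F [-2.4 -2.9 -0.3] w 0.0107 q [ 0.24  0.6  -0.46  1.86  0.42  0.76 -0.33]
stand-frame rel. to block centre mm: x 1.55 y -83.92 z 57.72
[-0.8 -2.2 -1. ]
wells x,y mm: [[22.1, -8.0], [-21.8, -8.3], [22.2, -25.0], [-21.7, -25.2], [-21.9, -59.2], [23.3, -60.1], [-21.9, -76.2], [22.0, -77.0]]
```

View pics/h5z.png

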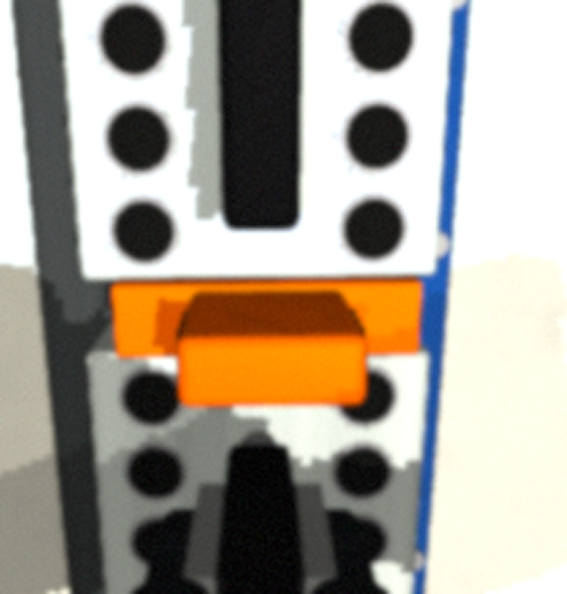

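```bash
python3 -m pendant '0 0 0 0;0 0 0 0;0 0 0 0' 200; python3 -c "
from h import *
where();rel();f=grab('wrist','i1');print(r.get_obs()['contact_force'].round(1));sw(f,(240,62,400,275),thr=60)
a=cv2.imread('pics/i1.png')[60:280,220:430]
cv2.imwrite('pics/i1z.png',cv2.resize(cv2.convertScaleAbs(a,alpha=1.6),None,fx=2.7,fy=2.7,interpolation=cv2.INTER_CUBIC)[:600])"
```

```text
clock: 23.47
tcp_pos: [0.6037, -0.0093, 0.0586]
orientation: [3.109, 0.182, 0.034]
contact_force: [0.2, -0.5, -0.8]
grip_width: 0.0184
t 23.47 tcp [ 0.6037 -0.0093  0.0586] xyaw 6.71 zaxis [ 0.0235 -0.0262 -0.9994] F [ 0.2 -0.5 -0.8] w 0.0184 q [ 0.24  0.6  -0.46  1.85  0.42  0.76 -0.33]
stand-frame rel. to block centre mm: x 3.92 y -81.76 z 58.65
[-0.8 -0.1 -0. ]
wells x,y mm: [[22.1, 8.9], [-21.9, 8.7], [22.2, -8.1], [-21.8, -8.3], [22.2, -25.0], [-21.7, -25.3], [-21.8, -59.6], [23.6, -60.1]]
```

View pics/i1z.png

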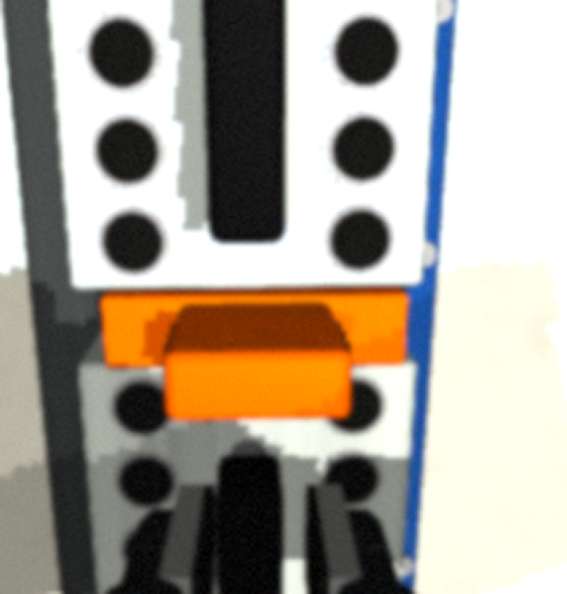

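```bash
python3 -m pendant '-0.2 0.05 0 0;0 0 0 0;0 0 0 0'; python3 -c "
from h import *
where();rel()"; python3 -m pendant '0 0 0 0;0 0 0 0;0 0 0 0;0 0 0 0' 255 25; python3 -c "
from h import *
where();rel();f=grab('wrist','i2');print(r.get_obs()['contact_force'].round(1));sw(f,(240,62,400,275),thr=60)"
```

```text
clock: 23.77
tcp_pos: [0.6026, -0.0087, 0.0593]
orientation: [3.11, 0.183, 0.038]
contact_force: [-0.2, 0.2, -0.8]
grip_width: 0.0183
t 23.77 tcp [ 0.6026 -0.0087  0.0593] xyaw 6.77 zaxis [ 0.0258 -0.0248 -0.9994] F [-0.2  0.2 -0.8] w 0.0183 q [ 0.24  0.6  -0.46  1.86  0.42  0.75 -0.33]
stand-frame rel. to block centre mm: x 2.94 y -81.06 z 59.27
clock: 24.1
tcp_pos: [0.6016, -0.0088, 0.0593]
orientation: [3.109, 0.183, 0.035]
contact_force: [-0.8, 0.0, 0.7]
grip_width: 0.0111
t 24.1 tcp [ 0.6016 -0.0088  0.0593] xyaw 6.77 zaxis [ 0.0239 -0.0254 -0.9994] F [-0.8  0.   0.7] w 0.0111 q [ 0.24  0.6  -0.46  1.86  0.42  0.76 -0.33]
stand-frame rel. to block centre mm: x 1.95 y -81.05 z 59.33
[-0.7  0.1  1. ]
wells x,y mm: [[22.0, 8.9], [-21.9, 8.7], [22.1, -8.0], [-21.8, -8.2], [22.2, -25.0], [-21.7, -25.2], [-21.7, -59.7], [23.7, -60.3]]
```

```bash
python3 -m pendant '0.03 -0.06 0 0;0 0 0 0;0 0 0 0'; python3 -c "
from h import *
where();rel();f=grab('wrist');sw(f,(240,62,400,275),thr=60)"; python3 -m pendant '0.03 -0.08 0 0;0 0 0 0;0 0 0 0'; python3 -c "
from h import *
where();rel();f=grab('wrist','i3');print(r.get_obs()['contact_force'].round(1));sw(f,(240,62,400,275),thr=60)"
```

```text
clock: 24.4
tcp_pos: [0.6017, -0.0088, 0.0593]
orientation: [3.109, 0.183, 0.034]
contact_force: [-1.3, -1.5, 1.8]
grip_width: 0.0119
t 24.4 tcp [ 0.6017 -0.0088  0.0593] xyaw 6.74 zaxis [ 0.0233 -0.0261 -0.9994] F [-1.3 -1.5  1.8] w 0.0119 q [ 0.24  0.6  -0.46  1.86  0.42  0.76 -0.34]
stand-frame rel. to block centre mm: x 2.05 y -81.04 z 59.26
wells x,y mm: [[22.0, 8.9], [-21.9, 8.7], [22.1, -8.0], [-21.8, -8.2], [22.2, -25.0], [-21.7, -25.2], [-21.6, -59.6], [23.7, -60.2]]
clock: 24.7
tcp_pos: [0.6018, -0.0088, 0.0593]
orientation: [3.108, 0.182, 0.033]
contact_force: [-1.0, -0.6, 0.8]
grip_width: 0.0115
t 24.7 tcp [ 0.6018 -0.0088  0.0593] xyaw 6.72 zaxis [ 0.0229 -0.0273 -0.9994] F [-1.  -0.6  0.8] w 0.0115 q [ 0.24  0.6  -0.46  1.86  0.42  0.76 -0.34]
stand-frame rel. to block centre mm: x 2.14 y -81.04 z 59.26
[-0.3 -1.5  1.8]
wells x,y mm: [[22.0, 8.9], [-21.9, 8.7], [22.1, -8.0], [-21.8, -8.2], [22.2, -25.0], [-21.7, -25.2], [-21.6, -59.6], [23.7, -60.1]]
```

```bash
python3 -m pendant '0 -0.15 0 0;0 0 0 0'; python3 -c "
from h import *
where();rel();f=grab('wrist');sw(f,(240,62,400,275),thr=60)"; python3 -m pendant '0 -0.2 0 0;0 0 0 0'; python3 -c "
from h import *
where();rel();f=grab('wrist','i3');print(r.get_obs()['contact_force'].round(1));sw(f,(240,62,400,275),thr=60)"
```

```text
clock: 24.92
tcp_pos: [0.6018, -0.0086, 0.0593]
orientation: [3.106, 0.18, 0.033]
contact_force: [-1.3, -1.5, 0.7]
grip_width: 0.0116
t 24.92 tcp [ 0.6018 -0.0086  0.0593] xyaw 6.67 zaxis [ 0.0228 -0.0289 -0.9993] F [-1.3 -1.5  0.7] w 0.0116 q [ 0.24  0.6  -0.46  1.86  0.42  0.76 -0.34]
stand-frame rel. to block centre mm: x 2.09 y -80.83 z 59.28
wells x,y mm: [[22.1, 8.9], [-21.9, 8.7], [22.1, -8.0], [-21.8, -8.2], [22.2, -25.0], [-21.7, -25.2], [-21.6, -59.4], [23.8, -59.9]]
clock: 25.13
tcp_pos: [0.6017, -0.0084, 0.0593]
orientation: [3.104, 0.179, 0.033]
contact_force: [0.0, -0.6, 0.4]
grip_width: 0.0113
t 25.13 tcp [ 0.6017 -0.0084  0.0593] xyaw 6.6 zaxis [ 0.0229 -0.0312 -0.9993] F [ 0.  -0.6  0.4] w 0.0113 q [ 0.24  0.6  -0.46  1.86  0.42  0.76 -0.34]
stand-frame rel. to block centre mm: x 2.05 y -80.63 z 59.32
[ 0.3 -2.3  3.1]
wells x,y mm: [[22.1, 9.0], [-21.9, 8.9], [22.1, -8.0], [-21.8, -8.1], [22.1, -24.9], [-21.8, -25.1], [-21.6, -59.2], [23.8, -59.7]]
```

```bash
python3 -m pendant '0 0 0 0;0 0 0 0;0 0 0 0' 200; python3 -c "
from h import *
where();rel();f=grab('wrist','i4');print(r.get_obs()['contact_force'].round(1));sw(f,(240,62,400,275),thr=60)"
```

```text
clock: 25.43
tcp_pos: [0.6024, -0.0057, 0.0593]
orientation: [3.107, 0.18, 0.036]
contact_force: [-0.2, 0.9, 0.6]
grip_width: 0.0182
t 25.43 tcp [ 0.6024 -0.0057  0.0593] xyaw 6.66 zaxis [ 0.0249 -0.0274 -0.9993] F [-0.2  0.9  0.6] w 0.0182 q [ 0.23  0.6  -0.46  1.86  0.42  0.76 -0.34]
stand-frame rel. to block centre mm: x 3.08 y -78.03 z 59.31
[-0.4  0.3  0.2]
wells x,y mm: [[22.0, 9.0], [-21.9, 8.9], [22.1, -8.0], [-21.8, -8.1], [22.2, -24.9], [-21.8, -25.1], [-21.6, -59.3], [23.9, -59.5]]
```

```bash
python3 -m pendant '0 0 0 0;0 0 0 0;0 0 -0.5 0;0 0 -1 0;0 0 -2 0;0 0 -3 0;0 0 -3 0;0 0 0 0' 110; python3 -c "
from h import *
where();rel()"; python3 -m pendant '0 2 -1 0;0 1.5 0 0;0 0 0 0;0 0 0 0'; python3 -c "
from h import *
where();rel();f=grab('wrist','j1')"
```

```text
clock: 26.15
tcp_pos: [0.5991, -0.0008, 0.1596]
orientation: [3.11, 0.185, 0.032]
contact_force: [0.9, 0.7, 0.6]
grip_width: 0.0485
t 26.15 tcp [ 0.5991 -0.0008  0.1596] xyaw 6.81 zaxis [ 0.0221 -0.0248 -0.9994] F [0.9 0.7 0.6] w 0.0485 q [ 0.28  0.47 -0.52  1.8   0.32  0.93 -0.26]
stand-frame rel. to block centre mm: x 0.35 y -72.77 z 159.59
clock: 26.48
tcp_pos: [0.6049, -0.0342, 0.1771]
orientation: [3.11, 0.188, 0.045]
contact_force: [0.0, 0.8, -0.3]
grip_width: 0.0488
t 26.48 tcp [ 0.6049 -0.0342  0.1771] xyaw 6.94 zaxis [ 0.0305 -0.0242 -0.9992] F [ 0.   0.8 -0.3] w 0.0488 q [ 0.34  0.45 -0.52  1.78  0.31  0.96 -0.19]
stand-frame rel. to block centre mm: x 2.09 y -106.64 z 177.12
```

View pics/j1.png

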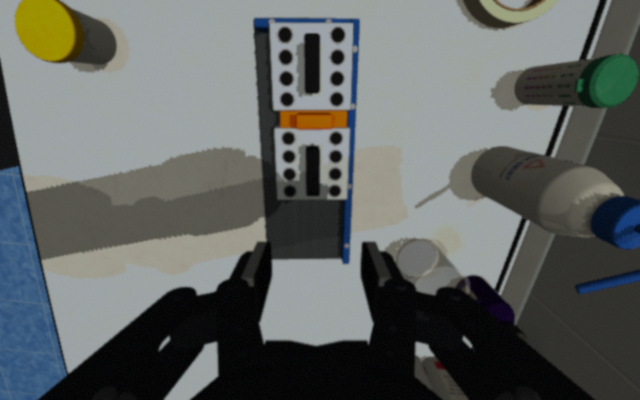

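```bash
python3 -c "
from h import *
f=grab('wrist','j2');where()
import sys
for b in((268,20,356,110),(268,125,352,200)): c=blk(f,b,.048,amin=20,thr=60);d=c-C;print(d@ex*1e3,d@ey*1e3)
a=cv2.imread('pics/j2.png')[10:210,240:370]
cv2.imwrite('pics/j2z.png',cv2.resize(cv2.convertScaleAbs(a,alpha=1.3),None,fx=4,fy=4,interpolation=cv2.INTER_CUBIC)[200:800])"
```

```text
t 26.58 tcp [ 0.6044 -0.0338  0.1764] xyaw 7.0 zaxis [ 0.0292 -0.0243 -0.9993] F [0.5 0.4 0.1] w 0.0486 q [ 0.34  0.46 -0.52  1.78  0.31  0.96 -0.19]
8 centre [0.59   0.0717]
 col yaw 7.03
 col yaw 7.03
 row yaw 7.06 col dist 0.044
0.06087162609864565 0.275682907750346
8 centre [ 0.6005 -0.0128]
 col yaw 7.01
 col yaw 6.6
 row yaw 6.9 col dist 0.0438
0.3323975190684581 -84.88907807980318
```

View pics/j2z.png

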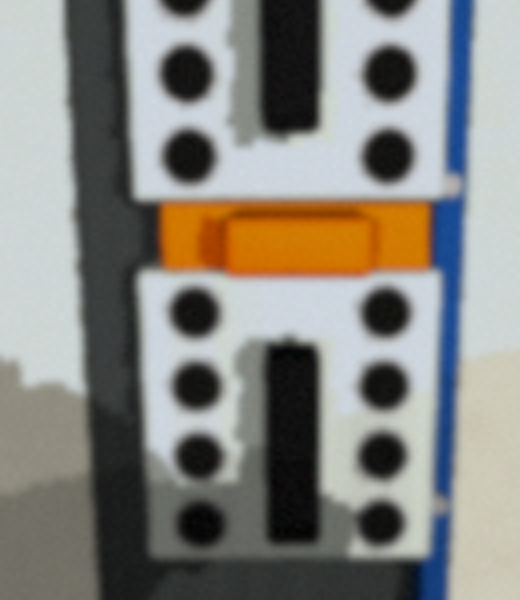

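```bash
python3 -c "
from h import *
f=grab('wrist')
zp=lambda l:[(240+(x+.5)/4-.5,10+(y+200.5)/4-.5) for x,y in l]
d=plane(f,zp([(160,235),(431,235)]),.052)[:,:2]-C;print((d@ex*1e3).round(1),(d@ey*1e3).round(1))
d=plane(f,zp([(226,246),(376,246)]),.084)[:,:2]-C;print((d@ex*1e3).round(1),(d@ey*1e3).round(1))
where();togo(list(C-.0423*ey+.001*ex)+[.12],7)"
```

```text
[-28.8  31.3] [-41.2 -41.2]
[-12.9  16.4] [-41.3 -41.3]
t 26.63 tcp [ 0.6042 -0.0334  0.176 ] xyaw 7.04 zaxis [ 0.0286 -0.024  -0.9993] F [ 0.7  0.4 -1.1] w 0.0483 q [ 0.34  0.46 -0.52  1.78  0.31  0.96 -0.19]
togo cm [-0.18 -6.5   5.42] turn 0.04 (tool x yaw 7.04)
```

```bash
python3 -m pendant '0 -3.5 -1.5 0;0 -2.5 -1.5 0;0 0 0 0;0 0 0 0'; python3 -c "
from h import *
where();rel()"; python3 -m pendant '0 0 -4 0;0 0 0 0;0 0 0 0;0 0 1 0;0 0 1 0;0 0 1 0;0 0 1 0;0 0 0 0'; python3 -c "
from h import *
where();rel()"
```

```text
clock: 26.97
tcp_pos: [0.5936, 0.0307, 0.2024]
orientation: [3.111, 0.192, 0.033]
contact_force: [0.3, -1.1, -0.0]
grip_width: 0.0484
t 26.97 tcp [0.5936 0.0307 0.2024] xyaw 7.09 zaxis [ 0.0229 -0.0234 -0.9995] F [ 0.3 -1.1 -0. ] w 0.0484 q [ 0.25  0.42 -0.55  1.77  0.29  1.01 -0.28]
stand-frame rel. to block centre mm: x -1.31 y -40.83 z 202.45
clock: 27.63
tcp_pos: [0.5908, 0.0296, 0.194]
orientation: [3.11, 0.195, 0.02]
contact_force: [0.3, -0.1, 0.4]
grip_width: 0.0488
t 27.63 tcp [0.5908 0.0296 0.194 ] xyaw 7.18 zaxis [ 0.0147 -0.0243 -0.9996] F [ 0.3 -0.1  0.4] w 0.0488 q [ 0.25  0.43 -0.55  1.78  0.29  1.   -0.29]
stand-frame rel. to block centre mm: x -4.20 y -41.61 z 194.03
```

```bash
python3 -m pendant '0 0 -4 0;0 0 0 0;0 0 0 0;0 0 1 0;0 0 1 0;0 0 1 0;0 0 1 0;0 0 0 0'; python3 -m pendant '0 0 -4 0;0 0 0 0;0 0 0 0;0 0 1 0;0 0 1 0;0 0 1 0;0 0 1 0;0 0 0 0'; python3 -c "
from h import *
where();rel();togo(list(C-.042*ey+.0017*ex)+[.11],7)"
```

```text
clock: 28.3
tcp_pos: [0.5875, 0.0281, 0.1841]
orientation: [3.111, 0.194, 0.004]
contact_force: [-0.5, 0.6, -0.1]
grip_width: 0.0488
clock: 28.97
tcp_pos: [0.5845, 0.0277, 0.1751]
orientation: [3.111, 0.196, -0.01]
contact_force: [-0.1, -0.3, 0.1]
grip_width: 0.0483
t 28.97 tcp [0.5845 0.0277 0.1751] xyaw 7.2 zaxis [-0.005  -0.0247 -0.9997] F [-0.1 -0.3  0.1] w 0.0483 q [ 0.25  0.45 -0.54  1.8   0.3   0.99 -0.29]
stand-frame rel. to block centre mm: x -10.72 y -42.73 z 175.13
togo cm [ 1.3  -0.22  6.5 ] turn 0.20 (tool x yaw 7.20)
```

```bash
python3 -m pendant '1 -0.2 1.5 0.2;0 0 2 0;0 0 2 0;0 0 0.8 0;0 0 0 0;0 0 0 0'; python3 -c "
from h import *
where();rel();f=grab('wrist','k1');togo(list(C-.042*ey+.0017*ex)+[.06],7)"
```

```text
clock: 29.47
tcp_pos: [0.5925, 0.0294, 0.1061]
orientation: [3.112, 0.191, -0.018]
contact_force: [0.5, -0.2, -0.1]
grip_width: 0.0487
t 29.47 tcp [0.5925 0.0294 0.1061] xyaw 7.02 zaxis [-0.0101 -0.0247 -0.9996] F [ 0.5 -0.2 -0.1] w 0.0487 q [ 0.22  0.55 -0.51  1.83  0.36  0.88 -0.35]
stand-frame rel. to block centre mm: x -2.52 y -42.03 z 106.12
togo cm [ 0.47 -0.11  4.63] turn 0.01 (tool x yaw 7.01)
```

View pics/k1.png

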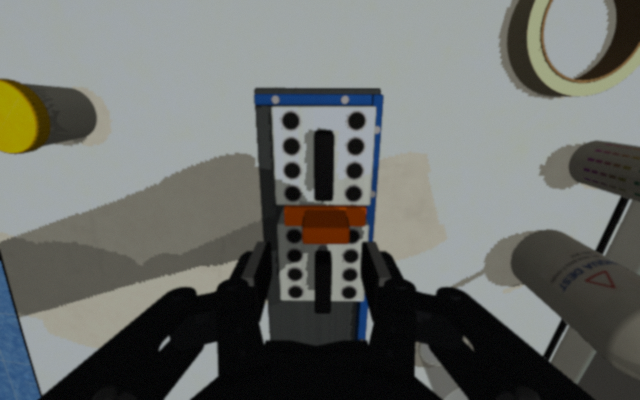

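```bash
python3 -m pendant '0.2 0 1.2 0;0.1 0 1.2 0;0 0 0.6 0;0 0 0 0;0 0 0 0'; python3 -c "
from h import *
where();rel();f=grab('wrist','k2');togo(list(C-.042*ey+.0017*ex)+[.06],7)"
```

```text
clock: 29.93
tcp_pos: [0.5978, 0.0291, 0.0763]
orientation: [3.112, 0.19, -0.009]
contact_force: [0.5, 0.1, 0.6]
grip_width: 0.0489
t 29.93 tcp [0.5978 0.0291 0.0763] xyaw 6.99 zaxis [-0.0045 -0.0244 -0.9997] F [0.5 0.1 0.6] w 0.0489 q [ 0.2   0.59 -0.49  1.83  0.39  0.82 -0.37]
stand-frame rel. to block centre mm: x 2.66 y -42.89 z 76.32
togo cm [-0.07 -0.13  1.63] turn -0.01 (tool x yaw 6.99)
```

View pics/k2.png

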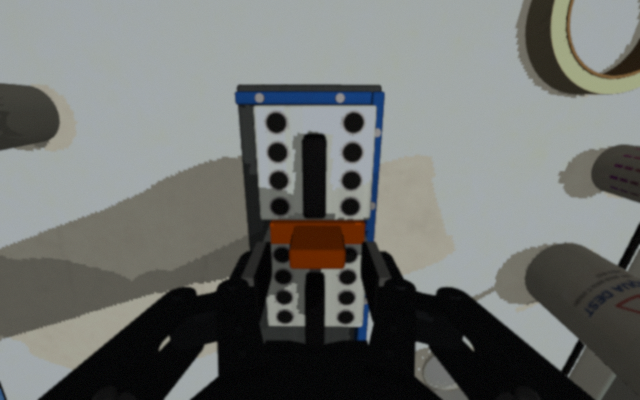

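```bash
python3 -m pendant '-0.1 -0.1 0.8 0;0 0 0.6 0;0 0 0.1 0;0 0 0 0'; python3 -c "
from h import *
where();rel();togo(list(C-.0423*ey+.0015*ex)+[.06],7)"
```

```text
clock: 30.32
tcp_pos: [0.5968, 0.0298, 0.0606]
orientation: [3.112, 0.19, -0.007]
contact_force: [0.2, 1.0, -0.7]
grip_width: 0.0484
t 30.32 tcp [0.5968 0.0298 0.0606] xyaw 6.99 zaxis [-0.0032 -0.0243 -0.9997] F [ 0.2  1.  -0.7] w 0.0484 q [ 0.19  0.61 -0.48  1.85  0.41  0.79 -0.39]
stand-frame rel. to block centre mm: x 1.79 y -42.11 z 60.60
togo cm [-0.03  0.02  0.06] turn -0.01 (tool x yaw 6.99)
```

```bash
python3 -m pendant '0 0 0 0;0 0 0 0;0 0 0 0;0 0 0 0;0 0 0 0' 255 40; python3 -c "
from h import *
where();rel()"; python3 -m pendant '0 0.01 -0.4 0;0 0.01 -0.3 0;0 0 0 0'; python3 -c "
from h import *
where();rel();f=grab('wrist','k3');print(r.get_obs()['contact_force'].round(1));sw(f,(230,80,400,330),thr=60)"
```

```text
clock: 30.73
tcp_pos: [0.5969, 0.0298, 0.0608]
orientation: [3.112, 0.19, -0.007]
contact_force: [0.4, 0.3, -1.1]
grip_width: 0.0288
t 30.73 tcp [0.5969 0.0298 0.0608] xyaw 6.99 zaxis [-0.0031 -0.0243 -0.9997] F [ 0.4  0.3 -1.1] w 0.0288 q [ 0.19  0.61 -0.48  1.85  0.41  0.79 -0.39]
stand-frame rel. to block centre mm: x 1.85 y -42.09 z 60.76
clock: 30.98
tcp_pos: [0.5968, 0.0298, 0.0684]
orientation: [3.112, 0.19, -0.007]
contact_force: [0.2, -0.0, 0.2]
grip_width: 0.0288
t 30.98 tcp [0.5968 0.0298 0.0684] xyaw 6.99 zaxis [-0.0033 -0.0242 -0.9997] F [ 0.2 -0.   0.2] w 0.0288 q [ 0.19  0.6  -0.48  1.84  0.4   0.81 -0.38]
stand-frame rel. to block centre mm: x 1.80 y -42.11 z 68.43
[ 0.5 -0.8 -1. ]
wells x,y mm: [[22.0, 26.0], [-21.9, 25.9], [22.0, 9.0], [-21.9, 8.9], [22.1, -8.0], [-21.9, -8.3], [22.2, -24.9], [-21.7, -25.0]]
```

View pics/k3.png

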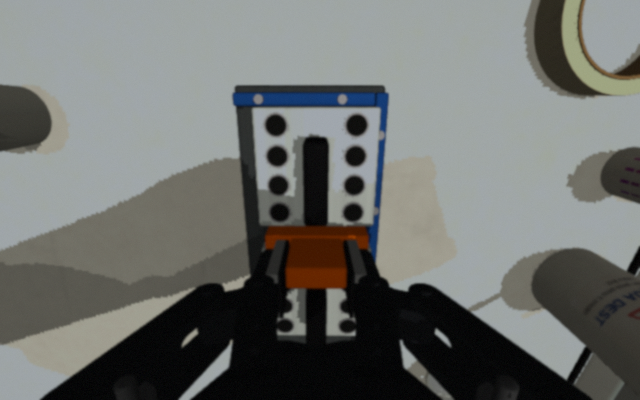

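```bash
python3 -m pendant '0 0.012 -0.5 0;0 0.012 -0.5 0;0 0 0 0'; python3 -c "
from h import *
where();rel()"; python3 -m pendant '0 0.012 -0.5 0;0 0.015 -0.6 0;0 0.015 -0.6 0;0 0 0 0'; python3 -c "
from h import *
where();rel();f=grab('wrist');print(r.get_obs()['contact_force'].round(1));sw(f,(230,80,400,330),thr=60)"; python3 -m pendant '0 0.02 -0.7 0;0 0.02 -0.7 0;0 0.02 -0.7 0;0 0 -1 0;0 0 -2 0;0 0 -3 0;0 0 -3 0;0 0 0 0'; python3 -c "
from h import *
where();rel();f=grab('wrist','k4')"
```

```text
clock: 31.28
tcp_pos: [0.5968, 0.0298, 0.0793]
orientation: [3.112, 0.19, -0.008]
contact_force: [0.4, 0.5, -1.1]
grip_width: 0.0293
t 31.28 tcp [0.5968 0.0298 0.0793] xyaw 6.99 zaxis [-0.0035 -0.0242 -0.9997] F [ 0.4  0.5 -1.1] w 0.0293 q [ 0.2   0.58 -0.49  1.84  0.39  0.83 -0.37]
stand-frame rel. to block centre mm: x 1.78 y -42.08 z 79.27
clock: 31.62
tcp_pos: [0.5971, 0.0299, 0.0985]
orientation: [3.112, 0.19, -0.007]
contact_force: [-0.2, 1.1, -1.5]
grip_width: 0.0293
t 31.62 tcp [0.5971 0.0299 0.0985] xyaw 6.99 zaxis [-0.0028 -0.0242 -0.9997] F [-0.2  1.1 -1.5] w 0.0293 q [ 0.21  0.56 -0.5   1.83  0.37  0.86 -0.36]
stand-frame rel. to block centre mm: x 2.12 y -42.05 z 98.53
[ 0.5 -0.1 -0.5]
wells x,y mm: [[22.0, 26.0], [-21.9, 25.9], [22.1, 9.0], [-21.9, 8.9], [22.1, -8.0], [-21.8, -8.1], [22.1, -24.9], [-21.8, -25.1]]
clock: 32.33
tcp_pos: [0.596, 0.0321, 0.2164]
orientation: [3.112, 0.192, -0.013]
contact_force: [1.2, 0.3, -0.5]
grip_width: 0.029
t 32.33 tcp [0.596  0.0321 0.2164] xyaw 7.04 zaxis [-0.007  -0.0241 -0.9997] F [ 1.2  0.3 -0.5] w 0.029 q [ 0.25  0.42 -0.56  1.73  0.27  1.08 -0.27]
stand-frame rel. to block centre mm: x 1.24 y -39.72 z 216.42
```

View pics/k4.png

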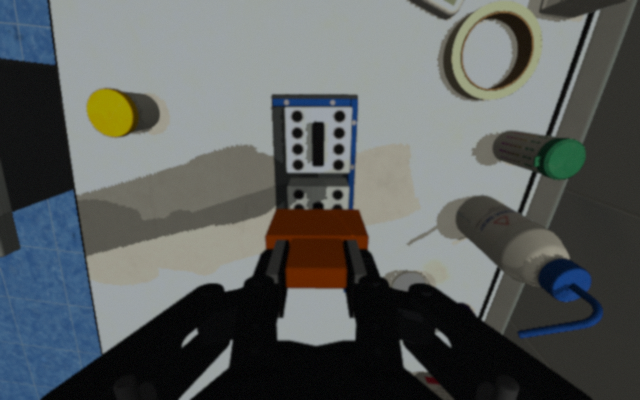

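```bash
python3 -m pendant '-1 1.3 0 0;-2 2.3 0 0;-2 2.4 0 0;-2 2.4 0 0;-2 2.4 0 0;-2 2.4 0 0;-2 2.4 0 0;-1 1.3 0 0'; python3 -m pendant '-0.5 0.5 0 0;0 0 0 0;0 0 0 0'; python3 -c "
from h import *
where();togo([.46,-.17,.1],7)"
```

```text
clock: 33.05
tcp_pos: [0.4711, -0.1542, 0.2174]
orientation: [3.116, 0.209, -0.02]
contact_force: [-0.9, -0.0, 0.1]
grip_width: 0.029
clock: 33.3
tcp_pos: [0.463, -0.1637, 0.2165]
orientation: [3.116, 0.197, -0.026]
contact_force: [-0.4, -0.8, -0.5]
grip_width: 0.0293
t 33.3 tcp [ 0.463  -0.1637  0.2165] xyaw 7.23 zaxis [-0.0154 -0.0204 -0.9997] F [-0.4 -0.8 -0.5] w 0.0293 q [ 0.64  0.24 -0.51  1.97  0.16  0.99  0.18]
togo cm [-0.17  0.37 11.66] turn 0.23 (tool x yaw 7.23)
```

```bash
python3 -m pendant '-0.2 0.3 2 0;0 0 3 0;0 0 3 0;0 0 2.5 0;0 0 1.5 0;0 0 0.8 0;0 0 0 0;0 0 0 0'; python3 -c "
from h import *
where();f=grab('wrist','l1')"
```

```text
clock: 33.97
tcp_pos: [0.4698, -0.1569, 0.0852]
orientation: [3.119, 0.225, -0.01]
contact_force: [0.2, -0.1, -1.8]
grip_width: 0.029
t 33.97 tcp [ 0.4698 -0.1569  0.0852] xyaw 8.24 zaxis [-0.0055 -0.0152 -0.9999] F [ 0.2 -0.1 -1.8] w 0.029 q [ 0.57  0.43 -0.46  2.08  0.31  0.7   0.04]
```

View pics/l1.png

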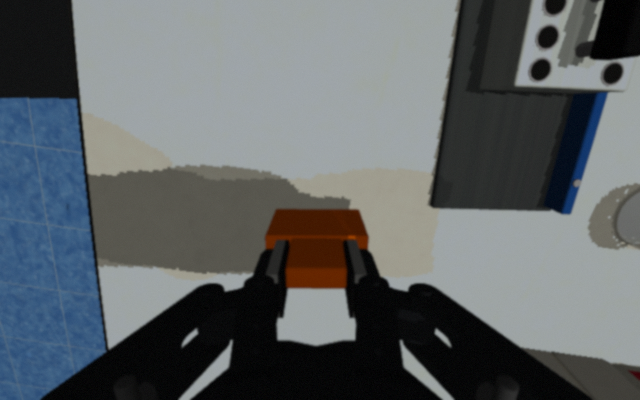

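```bash
python3 -m pendant '0 0 1.2 0;0 0 1 0;0 0 0.4 0;0 0 0 0;0 0 0 0'; python3 -c "
from h import *
where()"
```

```text
clock: 34.43
tcp_pos: [0.473, -0.1575, 0.0601]
orientation: [3.116, 0.225, 0.001]
contact_force: [-0.5, -1.0, -0.7]
grip_width: 0.0291
t 34.43 tcp [ 0.473  -0.1575  0.0601] xyaw 8.25 zaxis [ 0.0016 -0.0172 -0.9999] F [-0.5 -1.  -0.7] w 0.0291 q [ 0.54  0.47 -0.44  2.09  0.35  0.65  0.01]
```

```bash
python3 -m pendant '0 0 0.4 0;0 0 0.15 0;0 0 0 0;0 0 0 0'; python3 -c "
from h import *
where()"; python3 -m pendant '0 0 0.15 0;0 0 0 0;0 0 0 0'; python3 -c "
from h import *
where()"
```

```text
clock: 34.77
tcp_pos: [0.4733, -0.1581, 0.0546]
orientation: [3.116, 0.224, 0.002]
contact_force: [-0.6, -0.3, -1.5]
grip_width: 0.0289
t 34.77 tcp [ 0.4733 -0.1581  0.0546] xyaw 8.21 zaxis [ 0.0025 -0.0178 -0.9998] F [-0.6 -0.3 -1.5] w 0.0289 q [ 0.54  0.48 -0.43  2.09  0.36  0.64  0.  ]
clock: 35.02
tcp_pos: [0.4735, -0.1583, 0.0533]
orientation: [3.115, 0.223, 0.003]
contact_force: [0.5, 0.3, -0.9]
grip_width: 0.0291
t 35.02 tcp [ 0.4735 -0.1583  0.0533] xyaw 8.19 zaxis [ 0.0031 -0.0181 -0.9998] F [ 0.5  0.3 -0.9] w 0.0291 q [ 0.54  0.48 -0.43  2.09  0.36  0.63  0.  ]
```

```bash
python3 -m pendant '0 0 0.12 0;0 0 0 0;0 0 0 0'; python3 -c "
from h import *
where()"; python3 -m pendant '0 0 0 0;0 0 0 0;0 0 0 0;0 0 0 0' 110; python3 -c "
from h import *
where();f=grab('wrist','l2')"
```

```text
clock: 35.27
tcp_pos: [0.4738, -0.1584, 0.0527]
orientation: [3.115, 0.223, 0.004]
contact_force: [-0.1, 0.1, -1.7]
grip_width: 0.029
t 35.27 tcp [ 0.4738 -0.1584  0.0527] xyaw 8.19 zaxis [ 0.0036 -0.0186 -0.9998] F [-0.1  0.1 -1.7] w 0.029 q [ 0.54  0.48 -0.43  2.09  0.36  0.63 -0.  ]
clock: 35.6
tcp_pos: [0.4743, -0.1585, 0.0528]
orientation: [3.115, 0.223, 0.005]
contact_force: [-0.1, -0.5, -0.2]
grip_width: 0.0487
t 35.6 tcp [ 0.4743 -0.1585  0.0528] xyaw 8.19 zaxis [ 0.0047 -0.0187 -0.9998] F [-0.1 -0.5 -0.2] w 0.0487 q [ 0.54  0.48 -0.43  2.09  0.36  0.63 -0.  ]
```

View pics/l2.png

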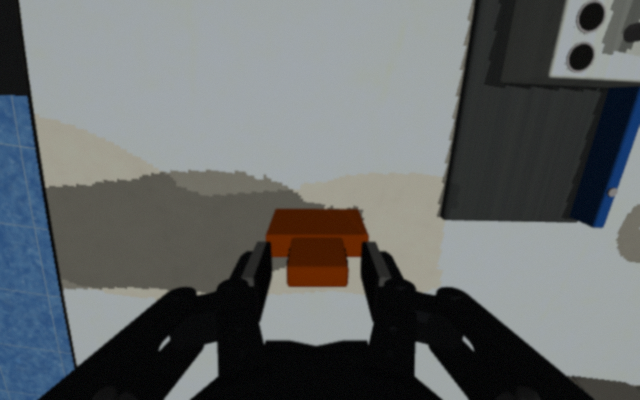

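The spacer is standing and released, with its tab at (318,262). I'll lift off and go back over the stand for a final check.

```bash
python3 -m pendant '0 0 -0.5 0;0 0 -1 0;0 0 -2 0;0 0 -3 0;0 0 -4 0;0 0 -4 0;0 0 -2 0;0 0 0 0' 60; python3 -m pendant '2 -2 0 0;2 -3 0 0;2 -3 0 0;2 -2 0 0;1 0 0 0;0 0 0 0;0 0 0 0;0 0 0 0'; python3 -c "
from h import *
where();rel();f=grab('wrist','m1');grab('side','m_side');grab('top','m_top')"
```

```text
clock: 36.32
tcp_pos: [0.4722, -0.1534, 0.2286]
orientation: [3.117, 0.228, 0.001]
contact_force: [-0.2, 0.1, 0.3]
grip_width: 0.0652
clock: 36.98
tcp_pos: [0.5476, -0.0399, 0.2301]
orientation: [3.114, 0.219, 0.005]
contact_force: [0.4, -0.7, -0.4]
grip_width: 0.0654
t 36.98 tcp [ 0.5476 -0.0399  0.2301] xyaw 8.04 zaxis [ 0.0049 -0.0192 -0.9998] F [ 0.4 -0.7 -0.4] w 0.0654 q [ 0.42  0.32 -0.58  1.83  0.23  1.04 -0.11]
stand-frame rel. to block centre mm: x -55.41 y -105.41 z 230.11
```

View pics/m1.png

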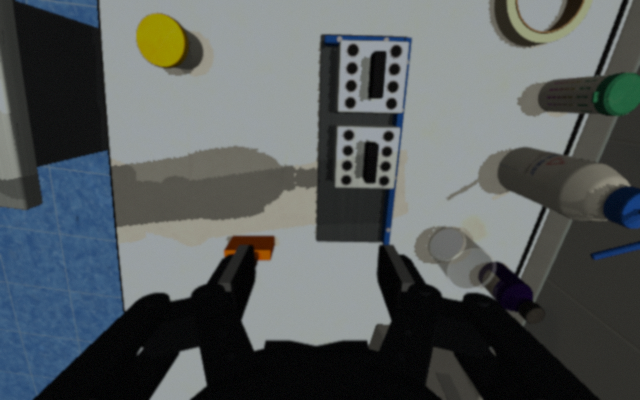

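View pics/m_side.png

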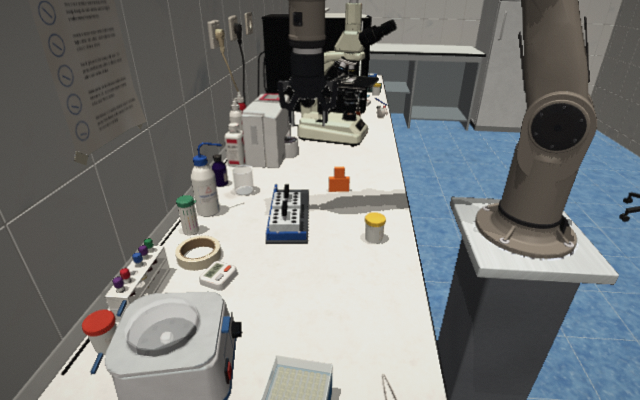

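Run:
```python
from h import *
f=grab('wrist','m2');where()
cs=[]
for b in((335,40,408,112),(335,127,400,187)):
    c=blk(f,b,.048,amin=20,thr=60);d=c-C;print((d@ex*1e3).round(2),(d@ey*1e3).round(2))
a=cv2.imread('pics/m2.png')[25:200,305:425]
cv2.imwrite('pics/m2z.png',cv2.resize(cv2.convertScaleAbs(a,alpha=1.3),None,fx=3.4,fy=3.4,interpolation=cv2.INTER_CUBIC))
```

```text
t 37.18 tcp [ 0.5477 -0.0404  0.2304] xyaw 7.96 zaxis [ 0.0054 -0.0195 -0.9998] F [-1.   0.4 -0.3] w 0.065 q [ 0.42  0.32 -0.58  1.83  0.23  1.04 -0.11]
8 centre [0.5899 0.0717]
 col yaw 7.07
 col yaw 7.04
 row yaw 7.07 col dist 0.0439
-0.05 0.28
8 centre [ 0.6004 -0.0129]
 col yaw 6.77
 col yaw 6.71
 row yaw 6.8 col dist 0.0439
0.22 -84.89
```

View pics/m2z.png

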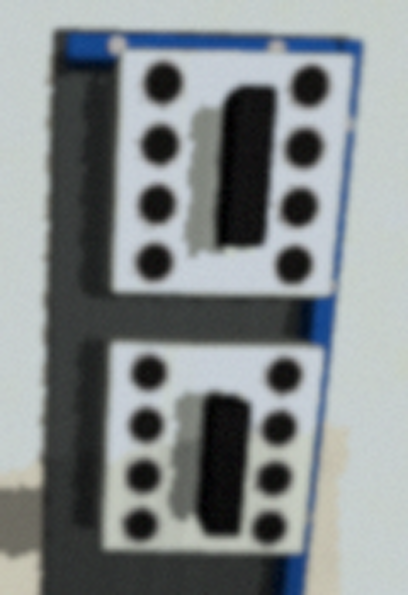

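```bash
python3 -c "
from bench import r
print(r.hand_in())"
```

```text
the job is handed in; nothing more can be done
None
```

I did the job in the order asked and handed it in at about 37 s, with the gripper empty and well above the work. No verdict was reported.

- **Sequence:** I stood the spacer flush against the first block. I laid the loose block against the back fence and slid it up to the spacer. It settled about 0.4 mm back when first released, so I gripped it again and pushed it snug. Then I lifted the spacer straight out with no noticeable side force and stood it on the bench at about (0.47, -0.16), in front of the stand.
- **Gap and alignment:** the last wrist picture puts the block centres 85.2 mm apart, a gap of about 15.2 mm. The handles are in line to about 0.3 mm, and the two blocks differ in yaw by about 0.3°. That is close to what the pictures can resolve.
- **First block:** its measured position changed by about 0.3 mm overall, roughly the measuring noise and within its slack to the fences.
- **Other things:** the side picture shows the spacer upright and the cup standing where it was. The contact forces I read stayed at a few newtons.
- **What disagreed:** the yaw readings of the first block varied between 6.9° and 7.1° from picture to picture. The tool also tilted by up to about 2.6° during moves; I reduced this before the final descents.

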